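Ready the airing board for the box lid

TASK

Get the airing board ready for the old box's lid: stand every middle-height (36 mm) spacer upright, centred on a pad of the plywood board, one to a pad, and have all the low and tall look-alikes standing on the cork mat, including the two wrong ones now on the board. Hang the steel gauge by its eye on the peg of the stand. Once the board is right, start the dryer by turning only the inner knob until its nose points at the thick white index mark, leaving the outer ring as it is and the brush pot and jar undisturbed.

Things in the scene. Friction and masses are not known exactly. Their poses are not given: they have to be found in the camera images.
- mid1: One of the middle-height spacers, 36 mm tall (may be absent). A plain aluminium cylinder standing upright, 36 mm in diameter and 36 mm tall with a dark dot at the top centre; mass 50 to 140 g; origin at the centre of its underside, z up its axis.
- mid2: One of the middle-height spacers, 36 mm tall (may be absent). A plain aluminium cylinder standing upright, 36 mm in diameter and 36 mm tall with a dark dot at the top centre; mass 50 to 140 g; origin at the centre of its underside, z up its axis.
- mid3: One of the middle-height spacers, 36 mm tall (may be absent). A plain aluminium cylinder standing upright, 36 mm in diameter and 36 mm tall with a dark dot at the top centre; mass 50 to 140 g; origin at the centre of its underside, z up its axis.
- mid4: One of the middle-height spacers, 36 mm tall (may be absent). A plain aluminium cylinder standing upright, 36 mm in diameter and 36 mm tall with a dark dot at the top centre; mass 50 to 140 g; origin at the centre of its underside, z up its axis.
- low1: Low look-alike spacer (20 mm): a plain aluminium cylinder standing upright, 36 mm in diameter and 20 mm tall with a dark dot at the top centre; mass 50 to 140 g; origin at the centre of its underside, z up its axis.
- low2: Low look-alike spacer (20 mm): a plain aluminium cylinder standing upright, 36 mm in diameter and 20 mm tall with a dark dot at the top centre; mass 50 to 140 g; origin at the centre of its underside, z up its axis.
- high1: Tall look-alike spacer (52 mm): a plain aluminium cylinder standing upright, 36 mm in diameter and 52 mm tall with a dark dot at the top centre; mass 50 to 140 g; origin at the centre of its underside, z up its axis.
- high2: Tall look-alike spacer (52 mm): a plain aluminium cylinder standing upright, 36 mm in diameter and 52 mm tall with a dark dot at the top centre; mass 50 to 140 g; origin at the centre of its underside, z up its axis.
- mat: Cork stock mat, fixed, 170 mm (its x) by 290 mm (its y), 3 mm thick; origin at the centre of its underside. The spacers start on it 70 mm or more apart, in two rows along its y (at x = -40 and +40 mm; y = -105, -35, 35, 105 mm in its frame); at least two of these eight spots are empty.
- board: Plywood airing board, fixed, 170 x 170 mm, 3 mm thick, origin at the centre of its underside; four dark round pads on it. At the start two spacers of wrong height (low or tall) stand on two opposite pads.
- pad1 (a point): Centre of one of the four flat dark pads, 56 mm across, on the board's upper face (3 mm above the bench); the pads stand in a square of 90 mm side.
- pad2 (a point): Centre of one of the four flat dark pads, 56 mm across, on the board's upper face (3 mm above the bench); the pads stand in a square of 90 mm side.
- pad3 (a point): Centre of one of the four flat dark pads, 56 mm across, on the board's upper face (3 mm above the bench); the pads stand in a square of 90 mm side.
- pad4 (a point): Centre of one of the four flat dark pads, 56 mm across, on the board's upper face (3 mm above the bench); the pads stand in a square of 90 mm side.
- gauge: Steel gauge plate, 6 mm thick (x), 44 wide (y), 126 tall (z), 100 g; starts upright in a fixed wooden block 34 x 70 x 28 mm (slot 8 wide, 22 deep, floor 6 mm above the bench). Origin: centre of its lower edge. From below: I-shaped body to 62 mm, square 24 mm eye right through from 62 to 86, lintel 40 wide to 92, tab 26 wide to 126 mm, to be gripped across the thickness.
- eye (a point): Centre of the gauge's square eye, 74 mm above its lower edge, 52 mm below its top; the plate's x axis runs through the hole.
- peg (a point): Middle of the fixed stand's level peg, on its centre line, 150 mm above the bench. The stand: dark base 70 x 70 x 12 mm and a bent rod 8 mm thick, upright 35 mm from here towards +x of this frame, then the peg along x towards -x (roughly the robot's side), its last part, 25 to 37 mm from here, turned up by 6 mm. Nothing rises above the peg.
- control: Fixed grey control box of the dryer, 100 x 100 x 60 mm, two knobs one above the other on its top; origin at the centre of its underside. A thick white index mark on its top lies towards its own +x (the side away from the robot) from the knobs' axis.
- fine_grip (a point): On the axis of the inner knob, about 102 mm above the bench, at mid-grip: a black bar knob 14 mm wide, 36 mm long (a pointed nose and a white line at one end) and 34 mm high, from 78 to 112 mm above the bench. Its x axis turns with the knob; the nose points to +x of this frame.
- fine (a joint): Turn of the inner knob, rad: 0 with nose and white line at the index mark, positive anticlockwise seen from above; starts at 0.7 to 1.4; stiffness: light friction, about 0.03 N m, stays where left.
- coarse_mark (a point): White line on the outer ring, 27 mm from the axis; the dark ring is 60 mm across, its top 75 mm above the bench; it turns against about 0.12 N m and must stay as found.
- brush_pot: Bystander: blue-glazed pot of brushes, 80 mm across and about 240 mm tall with the brushes; origin at its underside.
- jar: Bystander: small closed jar 56 mm across, 75 mm tall; origin at its underside.

How it is judged:
By the outcome, as a careful person would: the job done as asked, in the order asked, and still so for the second after the job is handed in, with the robot touching nothing.
Of mid1, mid2, mid3, mid4 only 3 to 4 are there at a start; the rules pass over those that are not, and their reading is None.
At some moment in a run one of mid1, mid2, mid3, mid4 may be knocked a few centimetres aside while the robot is not near it.
It also fails if it takes over 200 s, if anything falls off the work surface, if the arm or the gripper's body presses on something with over 40 N, if the wrist force passes 120 N, or if a joint passes its speed limit or range.

ROBOT

A 6-joint arm with a two-finger parallel gripper is mounted at the origin on the work surface. World frame = base frame: x ahead of the robot, y to its left, z up, the work surface at z = 0. Lengths are in m, angles in degrees, forces in N, time in s.
With the tool pointing down it reaches from about 0.375 to 0.9 m from the base axis. Payload 3.1 kg.
Tool frame: the origin (TCP) lies at the very end of the fingers, on their centre line; the grasp point (between the pads) lies 19 mm behind it; z points along the fingers, y is the line along which they close (so a half turn about z gives the same grasp; the last joint's range is limited). The gripper opens to 87 mm and grips with 3 to 60 N. Pads are 19 mm wide; open, the fingers measure 117 mm over their backs; the gripper's body (75 mm by 190 mm) begins 51 mm behind the grasp point.
Start: joints at [66.205, 30.224, 82.088, -0, 67.689, -10.227], TCP at [0.147, 0.608, 0.191] pointing down, gripper open.
Joint ranges: [-176.69, 176.69], [-43.24, 126.21], [12.49, 139.97], [-82, 262], [0, 151.66], [-163.58, 163.58]. Speed limits (degrees/s): [159.86, 159.86, 180, 180, 180, 180].

INTERFACE

Orientations are given as a 3x3 rotation matrix whose columns are the frame's x, y, z axes.
In Python, from rig import bot, imaging gives the robot as it stands.
- The arm moves only by the tool drive_tool, never from a script. Its argument "deltas" is text: rows parted by semicolons, each of 5 numbers parted by spaces: the finger opening in mm, from 0 to 87, then the shift along the world's x, y, z in mm, then the turn about the world's z in rad. In form: jaw dx dy dz twist; .... A call has 1 to 12 rows; each row is the pose to reach, as a shift and turn from the pose commanded when the call began; what a row does not reach only later rows make up. A row lasts 1/10 s, in which the tool goes at most 50 mm and 8.59 degrees, less where a joint would pass 70% of its speed; a pose out of reach is approached as far as the arm can. A call with a gripper value outside its range is refused whole. The fingers move at their own pace and stop on an object; the grip force is fixed at half the most. Time passes only in rows, so rows that repeat a pose let the fingers close. It gives the time, the measured TCP pose, the force, the opening and the grip force at its end, in the units of the state.
- bot.read_state(): the state, without advancing time (a new reading comes with each control period).
- imaging.capture(name): name is "scene" or "top"; returns the picture (420x560x3 uint8, red, green, blue); there is no depth.
- imaging.camera_model(name): a dict with "fx", "fy", "cx", "cy" (pixels), "dist" ([k1, k2, p1, p2, k3] as OpenCV has them; the pictures are not rectified), "T" (4x4, takes a point from camera to world coordinates). Camera axes: x right, y down, z forward; pixel columns grow to the right and rows downward; lengths in m; the calibration is good to about 2 mm. A picture is of the moment at which its call begins. camera_model takes no time and is no camera call.
- bot.hand_in(): hands the job in; it is judged then, once.
The state is a dict: "time_s": time; "joint_positions": joint angles; "qvel": joint speeds; "tau": joint torques, N m; "position": TCP position; "tcp_rot": TCP orientation; "force": force on the tool from outside, world axes, zero at the start; "moment": the same for the moment, N m; "opening": opening from 0.0 (shut) to 1.0 (fully open); "grasp_force": force on a finger pad.
Only numpy, scipy, OpenCV 4.12 (cv2) and the standard library are available. Lean on these libraries where they do the work, as an engineer would, in place of code of your own. Each camera call takes 0.05 s, during which the arm holds its last target. There are 200 camera calls.

## Working session

There is one attempt and no reset: what is moved stays moved. The work goes in short steps, Python scripts to look and compute and a tool call to move; the robot and the scene stay as the last step left them, time stands still between calls to the robot, and variables do not carry over. Pictures are saved under pics/ and viewed, at most 14 in all, crops included, and the job is handed in when it is done.

Besides the shell and the picture viewer there is one more tool, called after "Request:" as a command line: name --argument value ..., lists and objects as JSON in quotes. drive_tool: Moves the arm, as the interface text tells. Its arguments: {"type":"object","properties":{"deltas":{"type":"string"}},"required":["deltas"]}

```bash
mkdir -p pics; ls
python3 - <<'E'
from rig import bot, imaging
import cv2, numpy as np
s=bot.read_state(); print(s)
for n in("scene","top"):
    m=imaging.camera_model(n); print(n,{k:np.round(v,4).tolist() for k,v in m.items()})
    cv2.imwrite(f"pics/{n}0.png",cv2.cvtColor(imaging.capture(n),cv2.COLOR_RGB2BGR))
E
```

```text
pics
{'time_s': 0.0, 'joint_positions': array([ 6.62058316e+01,  3.02796706e+01,  8.21557763e+01, -8.56689457e-05,
        6.76891172e+01, -1.02263641e+01]), 'qvel': array([-0.01242171,  0.0392186 ,  0.10928212, -0.04678336,  0.01615395,
        0.00071424]), 'tau': array([-5.23045983e-04, -4.40034628e+01, -1.76596731e+01,  6.34554913e-02,
        5.82012499e-02, -1.61923731e-04]), 'position': array([0.14625851, 0.60682826, 0.19016754]), 'tcp_rot': array([[-9.72092943e-01,  2.34594421e-01, -8.75859512e-04],
       [ 2.34595741e-01,  9.72090983e-01, -1.98981547e-03],
       [ 3.84615525e-04, -2.13975849e-03, -9.99997637e-01]]), 'force': array([ 0.5637269 , -0.31277912, -0.48143513]), 'moment': array([ 0.02678998, -0.00134716,  0.00014087]), 'grasp_force': 0.0, 'opening': 1.0021404494180906}
scene {'fx': 510.7734, 'fy': 510.7734, 'cx': 279.9501, 'cy': 200.7989, 'dist': [-0.0549, 0.0, 0.0, 0.0, 0.0], 'T': [[0.8582, 0.4223, -0.2918, 0.9591], [0.5133, -0.7112, 0.4804, -0.564], [-0.0047, -0.5621, -0.8271, 1.1881], [0.0, 0.0, 0.0, 1.0]]}
top {'fx': 422.5097, 'fy': 422.5097, 'cx': 279.7111, 'cy': 211.7866, 'dist': [-0.0279, 0.0, 0.0, 0.0, 0.0], 'T': [[0.0945, -0.9737, 0.2072, 0.3917], [-0.9955, -0.0928, 0.0179, 0.0694], [0.0018, -0.2079, -0.9781, 1.0429], [0.0, 0.0, 0.0, 1.0]]}
```

View pics/scene0.png

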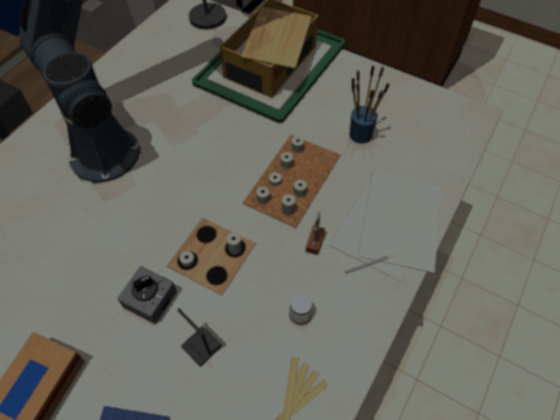

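View pics/top0.png

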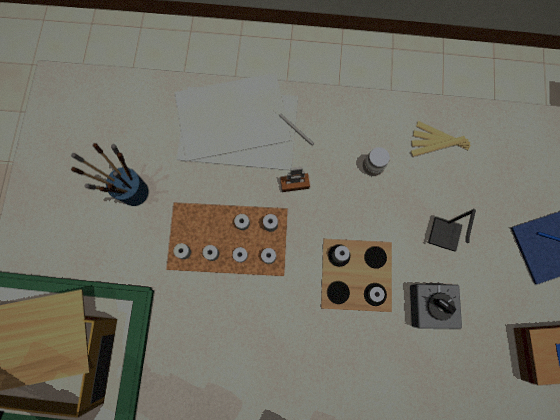

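The scene picture shows the mat (290,180) with six spacers, the board (212,255) with two, the control box (147,293), the stand (200,340), and the gauge block (316,238). In the top picture the mat is at (228,240), board at (357,275), control at (438,305), stand at (450,230), gauge at (295,180), jar at (376,160) and pot at (128,187).

```bash
cat > h.py <<'E'
from rig import bot, imaging
import cv2, numpy as np
M={n:imaging.camera_model(n) for n in("scene","top")}
def K(m): return np.array([[m["fx"],0,m["cx"]],[0,m["fy"],m["cy"]],[0,0,1.]])
def ray(n,p):
    m=M[n]; T=np.array(m["T"]); q=cv2.undistortPoints(np.array([[p]],float),K(m),np.array(m["dist"]))[0,0]
    d=T[:3,:3]@np.r_[q,1]; return T[:3,3],d/np.linalg.norm(d)
def proj(n,P):
    m=M[n]; W=np.linalg.inv(np.array(m["T"]))
    return cv2.projectPoints(np.atleast_2d(np.array(P,float)),cv2.Rodrigues(W[:3,:3])[0],W[:3,3],K(m),np.array(m["dist"]))[0][:,0]
def tri(ps,pt):
    o1,d1=ray("scene",ps);o2,d2=ray("top",pt)
    a,b=np.linalg.lstsq(np.c_[d1,-d2],o2-o1,rcond=None)[0]
    p,q=o1+a*d1,o2+b*d2; return (p+q)/2,np.linalg.norm(p-q)
def onz(n,p,z):
    o,d=ray(n,p); return o+d*(z-o[2])/d[2]
def grab():
    return {n:cv2.cvtColor(imaging.capture(n),cv2.COLOR_RGB2BGR) for n in("scene","top")}
def crop(im,x0,y0,w,h,s): return np.clip(1.6*cv2.resize(im[y0:y0+h,x0:x0+w],None,fx=s,fy=s,interpolation=cv2.INTER_CUBIC).astype(float),0,255).astype(np.uint8)
E
python3 - <<'E'
from h import *
a=cv2.imread("pics/top0.png");b=cv2.imread("pics/scene0.png")
cv2.imwrite("pics/c1.png",crop(a,160,195,240,130,3.3))
cv2.imwrite("pics/c2.png",crop(b,160,125,190,170,3.5))
cv2.imwrite("pics/c3.png",np.vstack([np.hstack([crop(a,400,195,85,145,4)[:290*2],crop(b,105,255,120,145,4)[:580]])]))
cv2.imwrite("pics/c4.png",np.hstack([crop(a,265,155,60,50,6),crop(b,290,205,60,50,6)]))
E
```

```text
(no output)
```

View pics/c1.png

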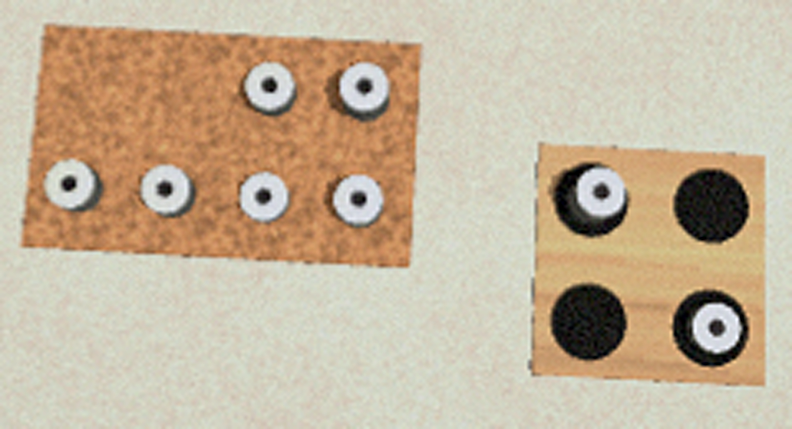

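View pics/c2.png

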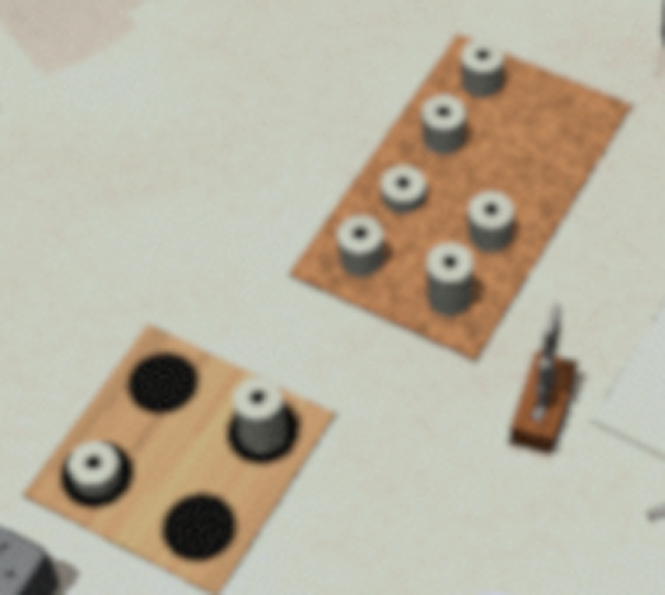

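View pics/c3.png

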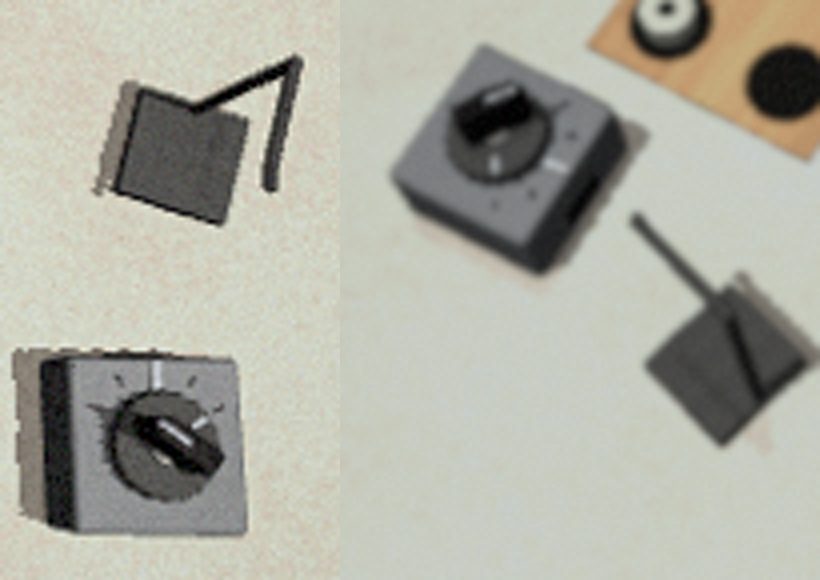

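View pics/c4.png

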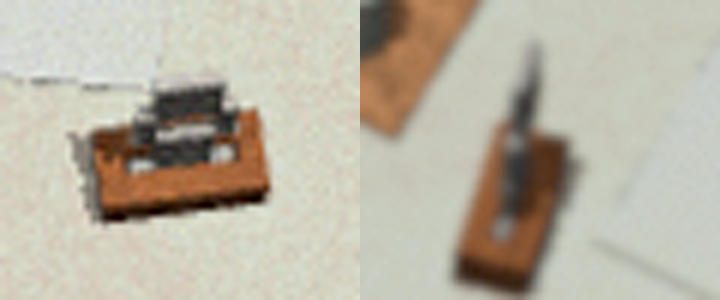

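The crops show: mat spacers in top crop at (70,184),(165,189),(264,196),(358,199),(270,87),(364,87), empties at mat's upper left; the pads at (590,200),(711,205),(588,321),(711,327), with a tall spacer on the first and a low one on the last. Knob nose points to the upper left in the top view (about +60°), with the index straight up; the gauge stands in its block with its tab upward.

```bash
cat >> h.py <<'E'
def blob(im,p,r=3.2,dark=True):
    # sub-pixel centroid of the dark dot near p, on an upsampled patch
    p=np.array(p,float)
    g=cv2.cvtColor(im,cv2.COLOR_BGR2GRAY).astype(np.float32)
    yy,xx=np.mgrid[-r:r+.01:.2,-r:r+.01:.2]
    for _ in range(6):
        q=cv2.remap(g,(xx+p[0]).astype(np.float32),(yy+p[1]).astype(np.float32),cv2.INTER_CUBIC)
        w=(q.max()-q) if dark else (q-q.min())
        w=np.clip(w-.45*w.max(),0,None)*(np.hypot(xx,yy)<r)
        d=np.array([(w*xx).sum(),(w*yy).sum()])/w.sum(); p=p+d
    return p
E
python3 - <<'E'
from h import *
a=cv2.imread("pics/top0.png");b=cv2.imread("pics/scene0.png")
t=np.array([[70,184],[165,189],[264,196],[358,199],[270,87],[364,87],[600,192],[716,327]])/3.3+[160,195]
s=np.array([[482,55],[443,115],[402,183],[359,233],[490,209],[449,262],[257,398],[93,462]])/3.5+[160,125]
for i in range(8):
    p,e=tri(blob(b,s[i],2.5),blob(a,t[i],2.5)); print("sp",i,np.round(p*1000,1),round(e*1000,1))
# empty pads
for st,tt in [((163,382),(588,321)),((199,526),(711,205))]:
    p,e=tri(blob(b,np.array(st)/3.5+[160,125],11),blob(a,np.array(tt)/3.3+[160,195],13)); print("pad",np.round(p*1000,1),round(e*1000,1))
def corners(names,S,T):
    for c,x,y in zip(names,S,T):
        p,e=tri(x,y); print(c,np.round(p*1000,1),round(e*1000,1))
c1=lambda l:np.array(l)/3.3+[160,195]; c2=lambda l:np.array(l)/3.5+[160,125]
corners(["mat1","mat2","mat3","mat4"],c2([[460,37],[633,104],[476,358],[292,274]]),c1([[23,246],[46,25],[421,44],[410,266]]))
corners(["b1","b2","b3","b4"],c2([[149,326],[336,413],[218,594],[25,494]]),c1([[533,375],[539,144],[765,155],[765,384]]))
E
```

```text
sp 0 [488.  313.8  42.1] 0.1
sp 1 [490.8 244.2  41.8] 0.6
sp 2 [493.9 174.4  26.3] 0.6
sp 3 [496.9 104.6  42.4] 0.3
sp 4 [573.5 177.8  41.3] 0.1
sp 5 [576.5 108.1  57.3] 0.3
sp 6 [516.5 -66.8  57.7] 0.6
sp 7 [ 430.7 -160.1   24.7] 0.9
pad [426.6 -70.7   5.5] 0.9
pad [ 520.4 -156.5    4.5] 0.7
mat1 [443.4 352.5  -1.9] 4.1
mat2 [611.3 358.2   3.8] 3.3
mat3 [622.9  70.1   5.3] 1.9
mat4 [456.   63.6   3. ] 3.9
b1 [385.5 -33.5   0.7] 2.7
b2 [555.1 -25.3   3. ] 2.0
b3 [ 562.6 -194.6    5.6] 2.6
b4 [ 394.6 -202.     4.9] 2.2
```

Request:
drive_tool --deltas "87 185 -337 0 -0.55; 87 185 -337 0 -0.55; 87 185 -337 0 -0.55; 87 185 -337 0 -0.55; 87 185 -337 0 -0.55; 87 185 -337 0 -0.55; 87 185 -337 0 -0.55; 87 185 -337 0 -0.55; 87 185 -337 0 -0.55"

```text
time_s: 1.0
position: [0.3333, 0.2675, 0.1911]
tcp_rot: [[-0.702, 0.712, 0.0], [0.712, 0.702, -0.001], [-0.001, -0.001, -1.0]]
force: [-0.5, -0.5, 0.7]
opening: 1.001
grasp_force: 0.0
```

Request:
drive_tool --deltas "60 184.5 -337.8 -80 0; 60 184.5 -337.8 -80 0; 60 184.5 -337.8 -80 0; 60 184.5 -337.8 -80 0; 60 184.5 -337.8 -80 0; 60 184.5 -337.8 -80 0; 60 184.5 -337.8 -80 0; 60 184.5 -337.8 -80 0; 60 184.5 -337.8 -80 0; 60 184.5 -337.8 -80 0; 60 184.5 -337.8 -80 0"

```text
time_s: 2.1
position: [0.5149, -0.0655, 0.1109]
tcp_rot: [[-0.707, 0.707, -0.002], [0.707, 0.707, 0.001], [0.002, -0.001, -1.0]]
force: [0.3, 0.3, -1.0]
opening: 0.686
grasp_force: 0.0
```

Run:
```python
from h import *
s=bot.read_state(); print(s["time_s"],np.round(s["position"]*1000,2),np.round(s["tcp_rot"],3).tolist(),np.round(s["force"],2),s["opening"],s["joint_positions"].round(1))
# control & stand geometry
a=cv2.imread("pics/top0.png");b=cv2.imread("pics/scene0.png")
c3a=lambda p:np.array(p)/4+[400,195]; c3b=lambda p:(np.array(p)-[340,0])/4+[105,255]
def T(n,s,t):
    p,e=tri(c3b(s),c3a(t)); print(n,np.round(p*1000,1),round(e*1000,1))
T("pegtip",(636,218),(270,188)); 
for n,t in (("tip",(270,188)),("corner",(295,62)),("foot",(193,108))): print(n,np.round(onz("top",c3a(t),.150 if n!="foot" else .012)*1000,1))
print("tip scene z150", np.round(onz("scene",c3b((636,218)),.15)*1000,1),np.round(onz("scene",c3b((712,300)),.15)*1000,1))
T("baseA",(728,292),(138,90));T("baseB",(648,365),(248,118));T("baseC",(722,444),(222,224));T("baseD",(805,362),(114,192))
T("ctl-NE",(620,108),(237,360)) ;T("ctl-NW?",(487,46),(70,358));T("idx",(557,165),(157,375));T("ctlSE",(543,262),(245,532));T("x",(394,175),(75,532))
T("knobmid",(500,105),(178,442));T("linea",(520,93),(160,422));T("ring mark",(495,160),(200,422))
```

```text
2.1 [514.91 -65.49 110.89] [[-0.707, 0.707, -0.002], [0.707, 0.707, 0.001], [0.002, -0.001, -1.0]] [ 0.26  0.29 -1.01] 0.6861663267447757 [-19.6  28.9 101.6   0.   49.6 -64.6]
pegtip [ 552.7 -317.7  156.1] 1.9
tip [ 553.1 -321.   150. ]
corner [ 623.7 -334.5  150. ]
foot [ 624.  -332.8   12. ]
tip scene z150 [ 551.  -315.6  150. ] [ 613.3 -331.7  150. ]
baseA [ 605.5 -291.9   68.2] 38.6
baseB [ 594.1 -352.7   77.1] 35.4
baseC [ 582.2 -368.3  -64.8] 45.1
baseD [ 596.8 -298.4  -68.9] 43.1
ctl-NE [ 481.6 -284.   154.2] 55.6
ctl-NW? [ 431.2 -248.5  128.8] 68.3
idx [ 455.2 -293.2   63.3] 2.8
ctlSE [ 408.5 -351.1  -19.6] 95.4
x [ 339.3 -308.3  -53.6] 55.3
knobmid [ 418.6 -290.5  101.1] 5.5
linea [ 427.4 -279.2  106.5] 3.2
ring mark [ 429.6 -312.9   78.9] 0.9
```

Request:
drive_tool --deltas "60 1 -1 -45 0; 60 1 -1 -87 0; 60 1 -1 -87 0; 60 1 -1 -87 0; 0 1 -1 -87 0; 0 1 -1 -87 0; 0 1 -1 -87 0; 0 1 -1 -87 0; 0 1 -1 -87 0"

```text
time_s: 3.0
position: [0.5174, -0.0684, 0.0249]
tcp_rot: [[-0.706, 0.708, 0.001], [0.708, 0.706, -0.0], [-0.001, 0.001, -1.0]]
force: [0.3, 0.2, -0.0]
opening: 0.322
grasp_force: 0.0
```

Request:
drive_tool --deltas "0 0 0 40 0; 0 0 0 75 0; 0 0 0 75 0"

```text
time_s: 3.3
position: [0.5204, -0.0694, 0.1032]
tcp_rot: [[-0.706, 0.708, 0.009], [0.708, 0.706, -0.003], [-0.008, 0.004, -1.0]]
force: [-0.5, 0.3, -0.6]
opening: 0.058
grasp_force: 0.0
```

Run:
```python
from h import *
g=grab(); s=bot.read_state(); print(s["position"],s["opening"],s["grasp_force"])
cv2.imwrite("pics/d1.png",np.hstack([crop(g["top"],310,190,100,140,4),crop(g["scene"],150,200,100,140,4)]))
```

```text
[ 0.51749587 -0.06848599  0.09994491] 0.021482970191646866 0.0
```

View pics/d1.png

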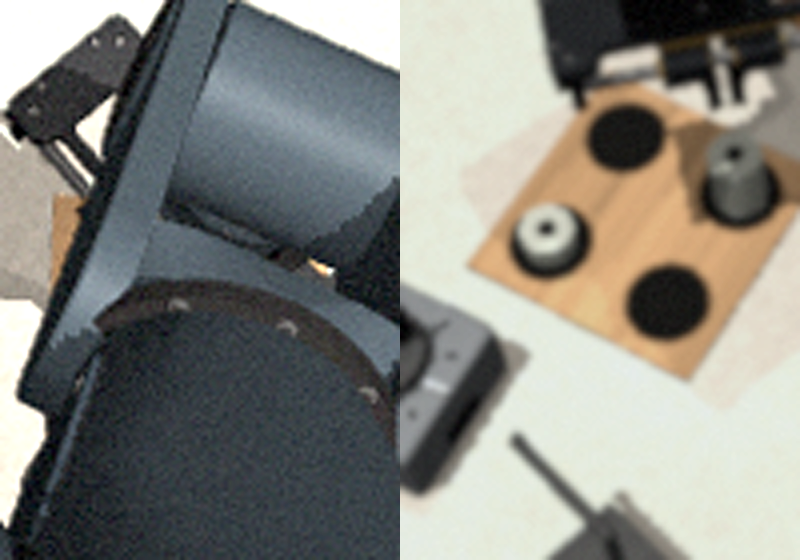

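Run:
```python
from h import *
s=bot.read_state(); P=s["position"]
q=proj("scene",[P,P+[0,0,.019],[.5165,-.0668,.055],[.5165,-.0668,.0]]); print(q, (q-[150,200])*4+[400,0])
```

```text
[[231.78830687 230.11299468]
 [231.14552164 226.1250394 ]
 [233.29121933 238.49679161]
 [234.96697055 248.90193433]] [[727.15322749 120.45197871]
 [724.58208658 104.50015762]
 [733.1648773  153.98716644]
 [739.86788218 195.60773732]]
```

Run:
```python
from h import *
g=grab(); s=bot.read_state(); print(s["position"],s["joint_positions"].round(2),s["opening"])
im=crop(g["scene"],180,170,100,75,8)
im=np.clip(im*1.0,0,255).astype(np.uint8)
P=s["position"];R=s["tcp_rot"]
for X,c in ((P,(0,0,255)),(P-R[:,2]*.019,(0,255,0)),(np.array([.5165,-.0668,.055]),(255,0,0))):
    q=(proj("scene",X)[0]-[180,170])*8+4; cv2.circle(im,tuple(int(v) for v in q),4,c,-1)
cv2.imwrite("pics/d2.png",im); print(proj("scene",[0,0,0]))
```

```text
[ 0.51613979 -0.06799432  0.09837895] [-19.82  30.15 101.98  -0.    47.98 -64.73] 0.010951275412404803
[[105.28826227 155.05647647]]
```

View pics/d2.png

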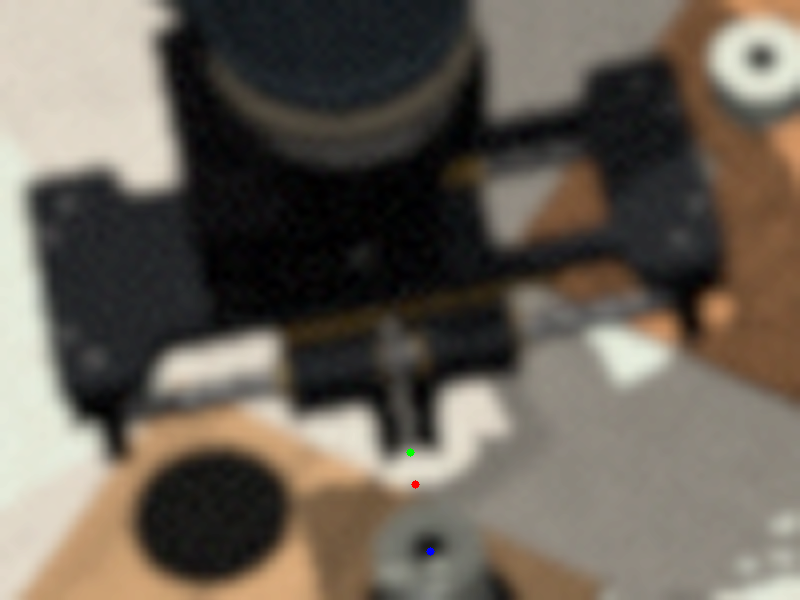

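The picture shows the fingertips (405,450) ending about where the grasp point (19 mm behind TCP) projects; the spacer still stands at (430,550), so I'll check the descent open, from the scene camera.

Request:
drive_tool --deltas "60 0 0 0 0; 60 0 0 0 0; 60 0 0 0 0; 60 0 0 0 0; 60 0 0 0 0; 60 0 0 0 0; 60 0 0 0 0; 60 0 0 -40 0; 60 0 0 -74 0; 60 0 0 -74 0; 60 0 0 -74 0"

```text
time_s: 4.6
position: [0.5168, -0.0681, 0.0251]
tcp_rot: [[-0.706, 0.708, -0.001], [0.708, 0.706, 0.0], [0.001, -0.001, -1.0]]
force: [0.7, 0.3, 0.8]
opening: 0.687
grasp_force: 0.0
```

Run:
```python
from h import *
s=bot.read_state(); P=s["position"];R=s["tcp_rot"]; print(P,s["opening"],s["force"])
g=grab(); im=crop(g["scene"],185,185,100,75,8)
for X,c in ((P,(0,0,255)),(P+R[:,1]*.03,(0,255,0)),(P-R[:,1]*.03,(0,255,0))):
    q=(proj("scene",X)[0]-[185,185])*8+4; cv2.circle(im,tuple(int(v) for v in q),3,c,-1)
cv2.imwrite("pics/d3.png",im)
```

```text
[ 0.51682563 -0.06814825  0.0250856 ] 0.6867339434644447 [0.7453315  0.31448285 0.75772937]
```

View pics/d3.png

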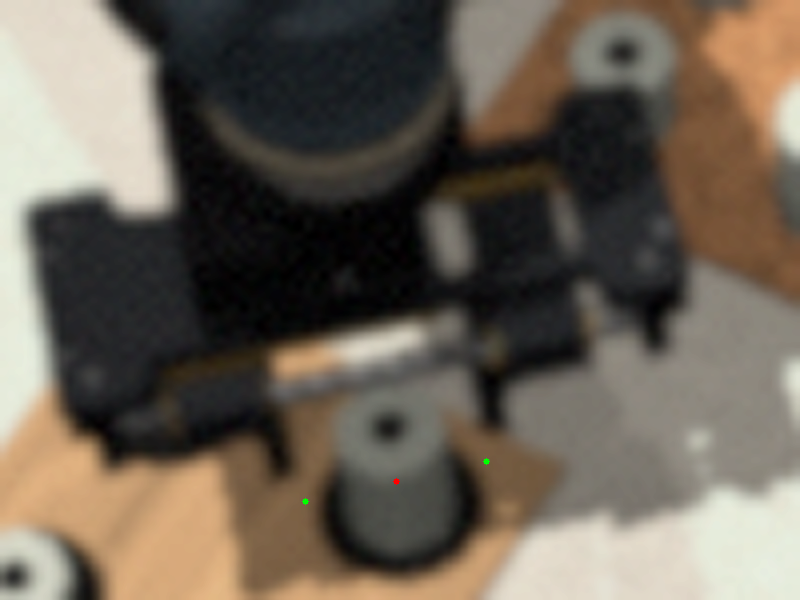

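Tips appear at (280,470)/(497,425), ~35 px above where the reported TCP should be, suggesting the real tips sit ~20+ mm higher than reported. Going 20 mm lower is safe either way (reported z 5 mm > board 3 mm).

Request:
drive_tool --deltas "60 0 0 -10 0; 60 0 0 -19 0; 60 0 0 -19 0; 0 0 0 -19 0; 0 0 0 -19 0; 0 0 0 -19 0; 0 0 0 -19 0; 0 0 0 -19 0; 0 0 0 -19 0; 0 0 0 -19 0; 0 0 0 -19 0"

```text
time_s: 5.8
position: [0.5173, -0.0683, 0.0063]
tcp_rot: [[-0.706, 0.708, 0.001], [0.708, 0.706, -0.0], [-0.001, 0.0, -1.0]]
force: [1.0, 0.9, 1.6]
opening: 0.405
grasp_force: 30.0
```

Request:
drive_tool --deltas "0 0 0 40 0; 0 0 0 80 0; 0 0 0 80 0; 0 0 0 80 0; 0 0 0 80 0"

```text
time_s: 6.3
position: [0.5158, -0.0678, 0.0851]
tcp_rot: [[-0.706, 0.708, -0.003], [0.708, 0.706, 0.001], [0.003, -0.001, -1.0]]
force: [0.2, 0.2, -1.3]
opening: 0.406
grasp_force: 30.0
```

Run:
```python
from h import *
s=bot.read_state(); P=s["position"];R=s["tcp_rot"]; print(P,s["opening"],s["force"],s["grasp_force"])
g=grab(); im=crop(g["scene"],185,165,100,75,8)
q0=proj("scene",[P[0],P[1],.055+P[2]-.0063])[0]
print("dot expected",q0)
qd=blob(g["scene"],q0,3); print("dot",qd,onz("scene",qd,.055+P[2]-.0063))
q=(q0-[185,165])*8+4; cv2.circle(im,tuple(int(v) for v in q),3,(0,0,255),-1)
cv2.imwrite("pics/d4.png",im)
```

```text
[ 0.51576235 -0.06784225  0.08510215] 0.40593852583645934 [ 0.16109689  0.22984751 -1.28847724] 29.98823493719101
dot expected [230.18784439 222.43124966]
dot [229.4981525  221.21598636] [ 0.51237221 -0.06581586  0.13380215]
```

View pics/d4.png

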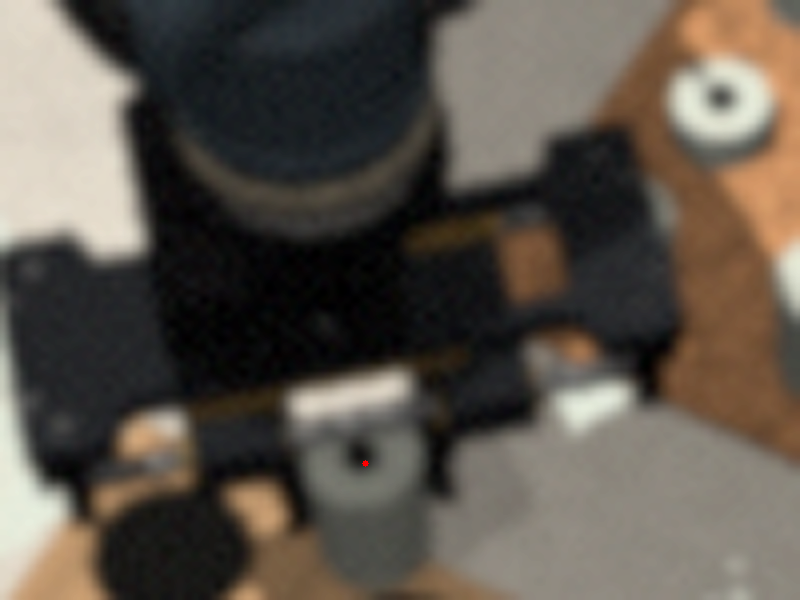

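Held spacer's dot is at (361,453), within a few mm of the expected (365,463): x,y agree, it's the tip height that differs. I'll place relative to the grasp height (mat and board are both 3 mm).

Request:
drive_tool --deltas "0 53.5 315.6 0 0; 0 53.5 315.6 0 0; 0 53.5 315.6 0 0; 0 53.5 315.6 0 0; 0 53.5 315.6 0 0; 0 53.5 315.6 0 0; 0 53.5 315.6 0 0; 0 53.5 315.6 0 0; 0 53.5 315.6 -40 0; 0 53.5 315.6 -65 0; 0 53.5 315.6 -76 0; 0 53.5 315.6 -79.5 0"

```text
time_s: 7.6
position: [0.568, 0.2456, 0.0057]
tcp_rot: [[-0.706, 0.709, -0.007], [0.709, 0.706, -0.002], [0.003, -0.006, -1.0]]
force: [-7.2, -1.6, 18.9]
opening: 0.407
grasp_force: 30.0
```

Request:
drive_tool --deltas "0 0 0 0 0; 0 0 0 0 0; 60 0 0 0 0; 60 0 0 0 0; 60 0 0 0 0; 60 0 0 0 0; 60 0 0 45 0; 60 0 0 80 0; 60 0 0 80 0"

```text
time_s: 8.5
position: [0.5748, 0.2485, 0.0918]
tcp_rot: [[-0.706, 0.708, 0.011], [0.708, 0.706, 0.003], [-0.006, 0.009, -1.0]]
force: [0.8, 0.5, 0.3]
opening: 0.687
grasp_force: 0.0
```

Request:
drive_tool --deltas "60 -140.3 -407.9 0 0; 60 -140.3 -407.9 0 0; 60 -140.3 -407.9 0 0; 60 -140.3 -407.9 0 0; 60 -140.3 -407.9 0 0; 60 -140.3 -407.9 0 0; 60 -140.3 -407.9 0 0; 60 -140.3 -407.9 0 0; 60 -140.3 -407.9 0 0; 60 -140.3 -407.9 -40 0; 60 -140.3 -407.9 -76 0; 60 -140.3 -407.9 -86 0"

```text
time_s: 9.7
position: [0.428, -0.1597, -0.0021]
tcp_rot: [[-0.705, 0.709, -0.005], [0.709, 0.705, 0.003], [0.006, -0.001, -1.0]]
force: [-0.3, 0.9, -0.1]
opening: 0.687
grasp_force: 0.0
```

Request:
drive_tool --deltas "60 0 0 -4 0; 60 0 0 -7 0; 60 0 0 -7 0; 60 0 0 -7 0"

```text
time_s: 10.1
position: [0.4311, -0.1607, -0.0054]
tcp_rot: [[-0.707, 0.708, 0.002], [0.708, 0.707, -0.001], [-0.002, 0.0, -1.0]]
force: [0.7, 0.9, 0.6]
opening: 0.688
grasp_force: 0.0
```

Request:
drive_tool --deltas "60 0 0 -1.5 0; 60 0 0 -3 0; 60 0 0 -3 0"

```text
time_s: 10.4
position: [0.4304, -0.1606, -0.0092]
tcp_rot: [[-0.706, 0.708, 0.0], [0.708, 0.706, -0.0], [-0.0, 0.0, -1.0]]
force: [-0.8, 0.3, 0.4]
opening: 0.692
grasp_force: 0.0
```

Request:
drive_tool --deltas "60 0 0 -1 0; 60 0 0 -2 0; 60 0 0 -2 0"

```text
time_s: 10.7
position: [0.4302, -0.1605, -0.0115]
tcp_rot: [[-0.706, 0.708, -0.0], [0.708, 0.706, 0.0], [0.0, -0.0, -1.0]]
force: [-0.4, 0.6, -0.2]
opening: 0.686
grasp_force: 0.0
```

Request:
drive_tool --deltas "60 0 0 -1 0; 60 0 0 -2 0; 60 0 0 -2 0"

```text
time_s: 11.0
position: [0.4302, -0.1605, -0.0135]
tcp_rot: [[-0.706, 0.708, -0.0], [0.708, 0.706, 0.0], [0.0, -0.0, -1.0]]
force: [-0.1, -0.3, -0.3]
opening: 0.695
grasp_force: 0.0
```

Request:
drive_tool --deltas "60 0 0 -1 0; 60 0 0 -1.5 0; 60 0 0 -1.5 0"

```text
time_s: 11.3
position: [0.4303, -0.1605, -0.0149]
tcp_rot: [[-0.706, 0.708, -0.0], [0.708, 0.706, 0.0], [0.0, -0.0, -1.0]]
force: [0.5, 0.2, -0.6]
opening: 0.692
grasp_force: 0.0
```

Request:
drive_tool --deltas "60 0 0 -1 0; 60 0 0 -2 0; 60 0 0 -2 0"

```text
time_s: 11.6
position: [0.4302, -0.1605, -0.017]
tcp_rot: [[-0.706, 0.708, -0.0], [0.708, 0.706, 0.0], [0.0, -0.0, -1.0]]
force: [-0.4, 0.3, -1.1]
opening: 0.692
grasp_force: 0.0
```

Request:
drive_tool --deltas "60 0 0 -0.7 0; 60 0 0 -1.5 0; 60 0 0 -1.5 0"

```text
time_s: 11.9
position: [0.4302, -0.1605, -0.0184]
tcp_rot: [[-0.706, 0.708, -0.0], [0.708, 0.706, 0.0], [0.0, -0.0, -1.0]]
force: [0.8, -0.8, 0.4]
opening: 0.692
grasp_force: 0.0
```

Request:
drive_tool --deltas "60 0 0 -0.7 0; 60 0 0 -1.5 0; 60 0 0 -1.5 0"

```text
time_s: 12.2
position: [0.4302, -0.1605, -0.0199]
tcp_rot: [[-0.706, 0.708, -0.0], [0.708, 0.706, 0.0], [0.0, -0.0, -1.0]]
force: [0.3, -0.2, -0.8]
opening: 0.688
grasp_force: 0.0
```

Request:
drive_tool --deltas "60 0 0 -0.7 0; 60 0 0 -1.5 0; 60 0 0 -1.5 0"

```text
time_s: 12.5
position: [0.4302, -0.1605, -0.0214]
tcp_rot: [[-0.706, 0.708, -0.0], [0.708, 0.706, 0.0], [0.0, -0.0, -1.0]]
force: [0.4, -1.0, -0.1]
opening: 0.687
grasp_force: 0.0
```

Let me check with a numeric look plus a picture of how the tips stand against the low spacer.

Run:
```python
from h import *
s=bot.read_state(); P=s["position"];R=s["tcp_rot"]; print(P)
g=grab(); q0=proj("scene",P)[0]; o=np.round(q0-[50,37]).astype(int)
im=crop(g["scene"],o[0],o[1],100,75,8)
for dz,c in ((0,(0,0,255)),(.025,(0,255,0)),(.035,(255,0,0))):
  for k in (-.03,.03):
    q=(proj("scene",P+R[:,1]*k+[0,0,dz])[0]-o)*8+4; cv2.circle(im,tuple(int(v) for v in q),3,c,-1)
cv2.imwrite("pics/d5.png",im)
```

```text
[ 0.43024379 -0.1605403  -0.02144581]
```

View pics/d5.png

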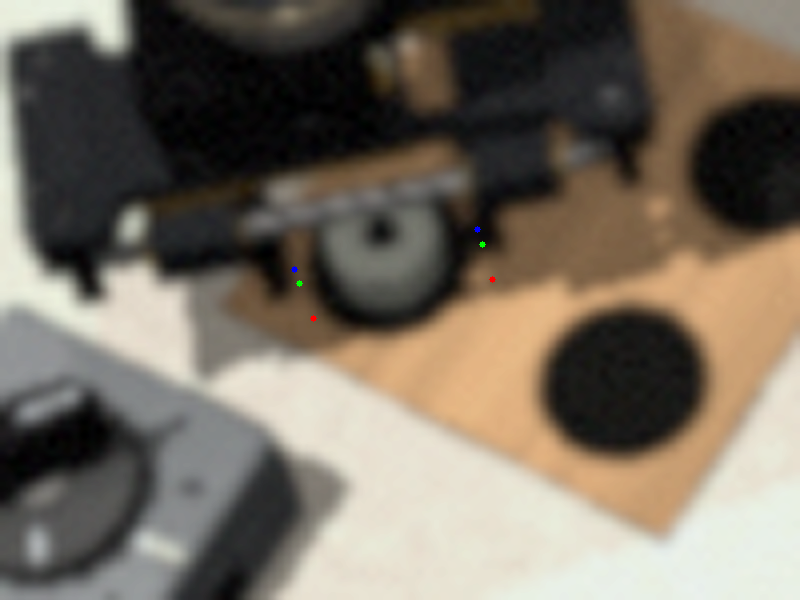

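Tips are at about (275,290) and (497,245), matching an offset near +25 mm; so tips are just over the pad. Two more mm, then close.

Request:
drive_tool --deltas "60 0 0 -1 0; 60 0 0 -2 0; 60 0 0 -2 0"

```text
time_s: 12.9
position: [0.4302, -0.1605, -0.0235]
tcp_rot: [[-0.706, 0.708, -0.0], [0.708, 0.706, 0.0], [0.0, -0.0, -1.0]]
force: [-0.3, 1.7, 0.5]
opening: 0.69
grasp_force: 0.0
```

Request:
drive_tool --deltas "0 0 0 0 0; 0 0 0 0 0; 0 0 0 0 0; 0 0 0 0 0; 0 0 0 0 0; 0 0 0 0 0"

```text
time_s: 13.5
position: [0.4303, -0.1606, -0.0233]
tcp_rot: [[-0.706, 0.708, 0.0], [0.708, 0.706, -0.0], [-0.0, 0.0, -1.0]]
force: [-0.2, 0.3, -0.3]
opening: 0.403
grasp_force: 30.0
```

Run:
```python
from h import *
for p in [(74,155),(97,146),(116,148),(75,170),(87,187)]: print(p,onz("top",p,.24).round(3),onz("top",p,.2).round(3))
for p in [(128,187),(140,195),(118,175)]: print(p,onz("top",p,.09).round(3))
for p in [(358,76),(372,68),(382,70),(389,120)]: print(p,onz("scene",p,.22).round(3))
```

```text
(74, 155) [0.639 0.507 0.24 ] [0.651 0.529 0.2  ]
(97, 146) [0.662 0.464 0.24 ] [0.675 0.484 0.2  ]
(116, 148) [0.661 0.425 0.24 ] [0.675 0.443 0.2  ]
(75, 170) [0.608 0.499 0.24 ] [0.619 0.52  0.2  ]
(87, 187) [0.575 0.468 0.24 ] [0.585 0.488 0.2  ]
(128, 187) [0.619 0.446 0.09 ]
(140, 195) [0.602 0.415 0.09 ]
(118, 175) [0.646 0.475 0.09 ]
(358, 76) [0.589 0.466 0.22 ]
(372, 68) [0.608 0.516 0.22 ]
(382, 70) [0.636 0.522 0.22 ]
(389, 120) [0.73  0.358 0.22 ]
```

Request:
drive_tool --deltas "0 0 0 40 0; 0 0 0 80 0; 0 0 0 80 0"

```text
time_s: 13.8
position: [0.4328, -0.1621, 0.06]
tcp_rot: [[-0.706, 0.708, 0.007], [0.708, 0.706, -0.005], [-0.008, 0.002, -1.0]]
force: [0.5, -0.2, -0.6]
opening: 0.406
grasp_force: 30.0
```

Request:
drive_tool --deltas "0 136.9 477.3 0 -0.785; 0 136.9 477.3 0 -0.785; 0 136.9 477.3 0 -0.785; 0 136.9 477.3 0 -0.785; 0 136.9 477.3 0 -0.785; 0 136.9 477.3 0 -0.785; 0 136.9 477.3 0 -0.785; 0 136.9 477.3 0 -0.785; 0 136.9 477.3 0 -0.785; 0 136.9 477.3 0 -0.785; 0 136.9 477.3 0 -0.785; 0 136.9 477.3 0 -0.785"

```text
time_s: 15.0
position: [0.5683, 0.3222, 0.0558]
tcp_rot: [[-0.004, 1.0, 0.003], [1.0, 0.004, 0.003], [0.003, 0.003, -1.0]]
force: [-0.7, -0.4, -0.3]
opening: 0.402
grasp_force: 30.0
```

Request:
drive_tool --deltas "0 0 0 -40 0; 0 0 0 -65 0; 0 0 0 -75 0; 0 0 0 -79.5 0; 0 0 0 -79.5 0; 52 0 0 -79.5 0; 52 0 0 -79.5 0; 52 0 0 -79.5 0; 52 0 0 -79.5 0; 52 0 0 -35 0; 52 0 0 0 0; 52 0 0 0 0"

```text
time_s: 16.2
position: [0.5715, 0.3184, 0.062]
tcp_rot: [[0.001, 1.0, 0.011], [1.0, -0.001, 0.004], [0.004, 0.01, -1.0]]
force: [0.9, -0.0, -0.1]
opening: 0.594
grasp_force: 0.0
```

Request:
drive_tool --deltas "52 -79.6 -3.4 0 0; 52 -79.6 -3.4 0 0; 52 -79.6 -3.4 0 0; 52 -79.6 -3.4 -40 0; 52 -79.6 -3.4 -65 0; 52 -79.6 -3.4 -74.5 0; 52 -79.6 -3.4 -74.5 0; 0 -79.6 -3.4 -74.5 0; 0 -79.6 -3.4 -74.5 0; 0 -79.6 -3.4 -74.5 0; 0 -79.6 -3.4 -74.5 0; 0 -79.6 -3.4 -74.5 0"

```text
time_s: 17.4
position: [0.4887, 0.3137, -0.0167]
tcp_rot: [[0.001, 1.0, 0.002], [1.0, -0.001, 0.001], [0.001, 0.002, -1.0]]
force: [0.4, -0.8, 6.2]
opening: 0.404
grasp_force: 30.0
```

Request:
drive_tool --deltas "0 0 0 40 0; 0 0 0 80 0; 0 -61.4 -384.5 80 0; 0 -61.4 -384.5 80 0; 0 -61.4 -384.5 80 0; 0 -61.4 -384.5 80 0; 0 -61.4 -384.5 80 0; 0 -61.4 -384.5 80 0; 0 -61.4 -384.5 80 0; 0 -61.4 -384.5 80 0; 0 -61.4 -384.5 80 0; 0 -61.4 -384.5 80 0"

```text
time_s: 18.6
position: [0.4258, -0.0718, 0.0621]
tcp_rot: [[0.004, 1.0, -0.0], [1.0, -0.004, 0.0], [0.0, -0.0, -1.0]]
force: [-0.0, 0.3, 0.1]
opening: 0.407
grasp_force: 30.0
```

Request:
drive_tool --deltas "0 0 0 -40 0; 0 0 0 -65 0; 0 0 0 -76 0; 0 0 0 -79.5 0; 0 0 0 -79.5 0; 0 0 0 -79.5 0"

```text
time_s: 19.2
position: [0.4265, -0.0702, -0.0168]
tcp_rot: [[-0.001, 1.0, 0.001], [1.0, 0.001, -0.0], [-0.0, 0.001, -1.0]]
force: [0.9, 0.2, 1.0]
opening: 0.407
grasp_force: 30.0
```

Request:
drive_tool --deltas "52 0 0 0 0; 52 0 0 0 0; 52 0 0 0 0; 52 0 0 0 0; 52 0 0 45 0; 52 0 0 79.5 0; 52 0 0 79.5 0"

```text
time_s: 19.9
position: [0.4285, -0.0722, 0.0649]
tcp_rot: [[0.001, 1.0, 0.006], [1.0, -0.001, -0.003], [-0.003, 0.006, -1.0]]
force: [0.2, 0.2, 0.0]
opening: 0.597
grasp_force: 0.0
```

Request:
drive_tool --deltas "52 64.2 314.9 0 0; 52 64.2 314.9 0 0; 52 64.2 314.9 0 0; 52 64.2 314.9 0 0; 52 64.2 314.9 0 0; 52 64.2 314.9 0 0; 52 64.2 314.9 0 0; 52 64.2 314.9 0 0; 52 64.2 314.9 -40 0; 52 64.2 314.9 -65 0; 52 64.2 314.9 -80 0; 52 64.2 314.9 -80 0"

```text
time_s: 21.1
position: [0.4876, 0.2418, -0.0205]
tcp_rot: [[0.002, 1.0, -0.007], [1.0, -0.002, -0.002], [-0.002, -0.007, -1.0]]
force: [-0.7, -1.0, 0.7]
opening: 0.6
grasp_force: 0.0
```

Request:
drive_tool --deltas "52 0 0 0 0; 0 0 0 0 0; 0 0 0 0 0; 0 0 0 0 0; 0 0 0 0 0; 0 0 0 0 0"

```text
time_s: 21.7
position: [0.4911, 0.2438, -0.017]
tcp_rot: [[0.001, 1.0, 0.002], [1.0, -0.001, 0.0], [0.0, 0.002, -1.0]]
force: [-0.2, -2.1, 6.2]
opening: 0.408
grasp_force: 30.0
```

Request:
drive_tool --deltas "0 0 0 40 0; 0 0 0 80 0; 0 25.6 -310.9 80 0; 0 25.6 -310.9 80 0; 0 25.6 -310.9 80 0; 0 25.6 -310.9 80 0; 0 25.6 -310.9 80 0; 0 25.6 -310.9 80 0; 0 25.6 -310.9 80 0; 0 25.6 -310.9 80 0; 0 25.6 -310.9 80 0; 0 25.6 -310.9 80 0"

```text
time_s: 22.9
position: [0.5151, -0.0651, 0.062]
tcp_rot: [[-0.001, 1.0, -0.002], [1.0, 0.001, 0.001], [0.001, -0.002, -1.0]]
force: [0.1, -0.2, -0.9]
opening: 0.402
grasp_force: 30.0
```

Request:
drive_tool --deltas "0 0 0 -40 0; 0 0 0 -65 0; 0 0 0 -76 0; 0 0 0 -79.5 0; 0 0 0 -79.5 0; 0 0 0 -79.5 0"

```text
time_s: 23.5
position: [0.5166, -0.0664, -0.0166]
tcp_rot: [[-0.001, 1.0, 0.001], [1.0, 0.001, -0.0], [-0.0, 0.001, -1.0]]
force: [-0.5, -1.0, -0.3]
opening: 0.406
grasp_force: 30.0
```

Request:
drive_tool --deltas "52 0 0 0 0; 52 0 0 0 0; 52 0 0 0 0; 52 0 0 0 0; 52 0 0 45 0; 52 0 0 79.5 0; 52 0 0 79.5 0"

```text
time_s: 24.2
position: [0.5192, -0.0682, 0.0658]
tcp_rot: [[0.001, 1.0, 0.008], [1.0, -0.001, -0.003], [-0.003, 0.008, -1.0]]
force: [-0.4, -0.1, -0.0]
opening: 0.598
grasp_force: 0.0
```

Request:
drive_tool --deltas "52 -19.5 171.3 0 0; 52 -19.5 171.3 0 0; 52 -19.5 171.3 0 0; 52 -19.5 171.3 0 0; 52 -19.5 171.3 0 0; 52 -19.5 171.3 0 0; 52 -19.5 171.3 -40 0; 52 -19.5 171.3 -65 0; 52 -19.5 171.3 -80.5 0; 52 -19.5 171.3 -80.5 0; 52 -19.5 171.3 -80.5 0"

```text
time_s: 25.3
position: [0.4968, 0.1029, -0.0185]
tcp_rot: [[0.003, 1.0, -0.0], [1.0, -0.003, -0.0], [-0.0, -0.0, -1.0]]
force: [0.4, 0.2, -0.2]
opening: 0.598
grasp_force: 0.0
```

Request:
drive_tool --deltas "0 0 0 0 0; 0 0 0 0 0; 0 0 0 0 0; 0 0 0 0 0; 0 0 0 0 0"

```text
time_s: 25.8
position: [0.4966, 0.1043, -0.018]
tcp_rot: [[0.001, 1.0, 0.001], [1.0, -0.001, 0.0], [0.0, 0.001, -1.0]]
force: [-0.5, 0.6, -0.0]
opening: 0.228
grasp_force: 0.1
```

Request:
drive_tool --deltas "0 0 0 40 0; 0 0 0 80 0; 0 -66.3 -264.9 80 0; 0 -66.3 -264.9 80 0; 0 -66.3 -264.9 80 0; 0 -66.3 -264.9 80 0; 0 -66.3 -264.9 80 0; 0 -66.3 -264.9 80 0; 0 -66.3 -264.9 80 0; 0 -66.3 -264.9 80 0; 0 -66.3 -264.9 80 0"

```text
time_s: 26.9
position: [0.4299, -0.1594, 0.0616]
tcp_rot: [[-0.0, 1.0, -0.001], [1.0, 0.0, 0.001], [0.001, -0.001, -1.0]]
force: [-0.1, -0.3, -0.0]
opening: 0.008
grasp_force: 0.0
```

Request:
drive_tool --deltas "0 0 0 -40 0; 0 0 0 -65 0; 0 0 0 -76 0; 0 0 0 -80 0; 0 0 0 -80 0; 0 0 0 -80 0"

```text
time_s: 27.5
position: [0.4308, -0.1608, -0.0176]
tcp_rot: [[0.0, 1.0, 0.001], [1.0, -0.0, -0.001], [-0.001, 0.001, -1.0]]
force: [-0.2, 0.4, 0.1]
opening: 0.007
grasp_force: 0.0
```

Request:
drive_tool --deltas "52 0 0 0 0; 52 0 0 0 0; 52 0 0 0 0; 52 0 0 0 0; 52 0 0 45 0; 52 0 0 80 0; 52 0 0 80 0"

```text
time_s: 28.2
position: [0.4326, -0.1623, 0.0648]
tcp_rot: [[0.001, 1.0, 0.006], [1.0, -0.001, -0.004], [-0.004, 0.006, -1.0]]
force: [0.2, 0.3, 0.4]
opening: 0.546
grasp_force: 0.0
```

Run:
```python
from h import *
g=grab()
for n in g: cv2.imwrite(f"pics/e_{n}.png",g[n])
cv2.imwrite("pics/e.png",np.vstack([crop(g["top"],160,195,240,130,2.5)[:, :600],crop(g["scene"],170,125,240,110,2.5)[:,:600]]))
```

```text
(no output)
```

View pics/e.png

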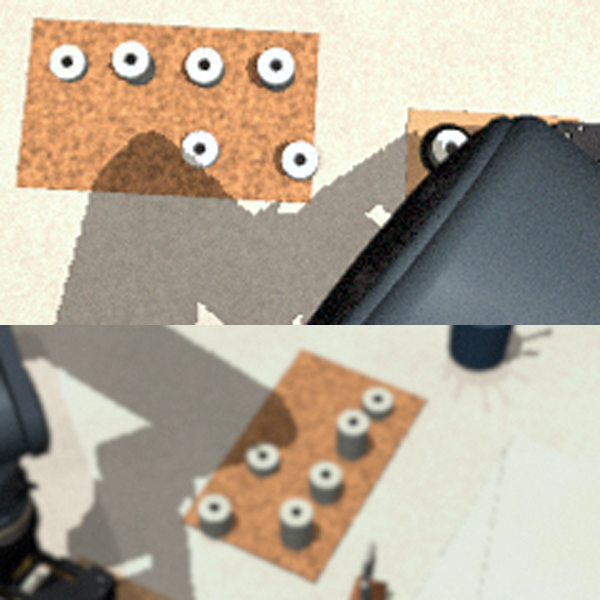

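The mid spacer sp3 was knocked to top-crop (300,160) / scene-crop (213,508−325), at the mat's edge; it stands upright. Measure it.

Run:
```python
from h import *
a=cv2.imread("pics/e_top.png");b=cv2.imread("pics/e_scene.png")
for n,s,t in (("sp3",(213,183),(300,160)),("sp4",(325,143),(204,66)),("high5",(296,187),(275,66)),("low2",(262,130),(200,149)),("highC",(353,97),(131,60)),("lowD",(377,73),(67,62))):
    p,e=tri(blob(b,np.array(s)/2.5+[170,125],2.5),blob(a,np.array(t)/2.5+[160,195],2.5)); print(n,np.round(p*1000,1),round(e*1000,1))
```

```text
sp3 [491.2  77.   41.7] 0.4
sp4 [573.5 177.9  41.2] 0.1
high5 [576.4 108.2  57.3] 0.3
low2 [493.9 174.4  26.4] 0.7
highC [569.4 246.6  57.9] 0.0
lowD [566.7 314.2  25.9] 0.0
```

Request:
drive_tool --deltas "52 60.6 237.3 0 0; 52 60.6 237.3 0 0; 52 60.6 237.3 0 0; 52 60.6 237.3 0 0; 52 60.6 237.3 0 0; 52 60.6 237.3 0 0; 52 60.6 237.3 0 0; 52 60.6 237.3 -40 0; 52 60.6 237.3 -65 0; 52 60.6 237.3 -80 0; 52 60.6 237.3 -80 0; 52 60.6 237.3 -80 0"

```text
time_s: 29.5
position: [0.4901, 0.0752, -0.0187]
tcp_rot: [[0.003, 1.0, -0.002], [1.0, -0.003, 0.0], [0.0, -0.002, -1.0]]
force: [-1.2, -0.3, 0.1]
opening: 0.598
grasp_force: 0.0
```

Request:
drive_tool --deltas "0 0 0 0 0; 0 0 0 0 0; 0 0 0 0 0; 0 0 0 0 0; 0 0 0 0 0"

```text
time_s: 30.0
position: [0.4914, 0.0764, -0.0176]
tcp_rot: [[0.001, 1.0, 0.002], [1.0, -0.001, -0.0], [-0.0, 0.002, -1.0]]
force: [-0.2, -1.5, 6.9]
opening: 0.405
grasp_force: 30.0
```

Request:
drive_tool --deltas "0 0 0 40 0; 0 0 0 80 0; 0 -60.6 -237.3 80 0; 0 -60.6 -237.3 80 0; 0 -60.6 -237.3 80 0; 0 -60.6 -237.3 80 0; 0 -60.6 -237.3 80 0; 0 -60.6 -237.3 80 0; 0 -60.6 -237.3 80 0; 0 -60.6 -237.3 80 0"

```text
time_s: 31.0
position: [0.4297, -0.1594, 0.0615]
tcp_rot: [[0.0, 1.0, -0.001], [1.0, -0.0, 0.001], [0.001, -0.001, -1.0]]
force: [0.1, 0.1, -0.6]
opening: 0.407
grasp_force: 30.0
```

Request:
drive_tool --deltas "0 0 0 -40 0; 0 0 0 -65 0; 0 0 0 -76 0; 0 0 0 -80 0; 0 0 0 -80 0; 0 0 0 -80 0"

```text
time_s: 31.6
position: [0.4308, -0.16, -0.0177]
tcp_rot: [[-0.001, 1.0, 0.001], [1.0, 0.001, -0.001], [-0.001, 0.001, -1.0]]
force: [0.1, 0.5, 0.6]
opening: 0.406
grasp_force: 30.0
```

Request:
drive_tool --deltas "52 0 0 0 0; 52 0 0 0 0; 52 0 0 0 0; 52 0 0 0 0; 52 0 0 45 0; 52 0 0 80 0; 52 0 0 80 0"

```text
time_s: 32.3
position: [0.4326, -0.1623, 0.0647]
tcp_rot: [[0.001, 1.0, 0.006], [1.0, -0.001, -0.004], [-0.004, 0.006, -1.0]]
force: [0.1, -0.2, -0.5]
opening: 0.597
grasp_force: 0.0
```

Request:
drive_tool --deltas "52 142.9 338.2 0 0; 52 142.9 338.2 0 0; 52 142.9 338.2 0 0; 52 142.9 338.2 0 0; 52 142.9 338.2 0 0; 52 142.9 338.2 0 0; 52 142.9 338.2 0 0; 52 142.9 338.2 0 0; 52 142.9 338.2 0 0; 52 142.9 338.2 0 0"

```text
time_s: 33.3
position: [0.5717, 0.1766, 0.0608]
tcp_rot: [[0.0, 1.0, -0.003], [1.0, -0.0, -0.001], [-0.001, -0.003, -1.0]]
force: [-0.9, 0.4, 0.4]
opening: 0.596
grasp_force: 0.0
```

Request:
drive_tool --deltas "52 0 0 -40 0; 52 0 0 -65 0; 52 0 0 -80 0; 52 0 0 -80 0; 52 0 0 -80 0; 0 0 0 -80 0; 0 0 0 -80 0; 0 0 0 -80 0; 0 0 0 -80 0; 0 0 0 -80 0"

```text
time_s: 34.3
position: [0.574, 0.1776, -0.0173]
tcp_rot: [[0.001, 1.0, 0.002], [1.0, -0.001, 0.0], [0.0, 0.002, -1.0]]
force: [0.2, -0.1, 6.1]
opening: 0.406
grasp_force: 30.0
```

Request:
drive_tool --deltas "0 0 0 40 0; 0 0 0 80 0; 0 -53.1 -334.4 80 0; 0 -53.1 -334.4 80 0; 0 -53.1 -334.4 80 0; 0 -53.1 -334.4 80 0; 0 -53.1 -334.4 80 0; 0 -53.1 -334.4 80 0; 0 -53.1 -334.4 80 0; 0 -53.1 -334.4 80 0; 0 -53.1 -334.4 80 0; 0 -53.1 -334.4 80 0"

```text
time_s: 35.5
position: [0.5194, -0.1557, 0.0614]
tcp_rot: [[0.0, 1.0, -0.001], [1.0, -0.0, 0.001], [0.001, -0.001, -1.0]]
force: [0.3, -0.6, -1.3]
opening: 0.406
grasp_force: 30.0
```

Request:
drive_tool --deltas "0 0 0 -40 0; 0 0 0 -65 0; 0 0 0 -76 0; 0 0 0 -80 0; 0 0 0 -80 0; 0 0 0 -80 0"

```text
time_s: 36.1
position: [0.5205, -0.1559, -0.0176]
tcp_rot: [[-0.0, 1.0, 0.001], [1.0, 0.0, -0.0], [-0.0, 0.001, -1.0]]
force: [0.1, 1.4, 1.8]
opening: 0.41
grasp_force: 30.0
```

Request:
drive_tool --deltas "52 0 0 0 0; 52 0 0 0 0; 52 0 0 0 0; 52 0 0 0 0; 52 0 0 45 0; 52 0 0 95 0; 52 0 0 130 0; 52 0 0 130 0"

```text
time_s: 36.9
position: [0.5236, -0.1589, 0.1166]
tcp_rot: [[0.001, 1.0, 0.01], [1.0, -0.001, -0.005], [-0.005, 0.01, -1.0]]
force: [0.8, -0.4, -1.5]
opening: 0.602
grasp_force: 0.0
```

Request:
drive_tool --deltas "80 -80 450 60 0; 80 -80 450 60 0; 80 -80 450 60 0; 80 -80 450 60 0; 80 -80 450 60 0; 80 -80 450 60 0; 80 -80 450 60 0; 80 -80 450 60 0; 80 -80 450 60 0; 80 -80 450 60 0; 80 -80 450 60 0"

```text
time_s: 38.0
position: [0.4391, 0.2943, 0.171]
tcp_rot: [[-0.003, 1.0, -0.001], [1.0, 0.003, -0.001], [-0.001, -0.001, -1.0]]
force: [-0.0, -0.1, 0.1]
opening: 0.917
grasp_force: 0.0
```

Run:
```python
from h import *
print(bot.read_state()["position"])
g=grab()
for n in g: cv2.imwrite(f"pics/f_{n}.png",g[n])
a,b=g["top"],g["scene"]
for n,x,y in (("A",426.6,-70.7),("B",520.4,-156.5),("C",516.4,-66.7),("D",430.6,-160.3)):
    P=np.array([x,y,41.])/1000
    p,e=tri(blob(b,proj("scene",P)[0],2.5),blob(a,proj("top",P)[0],2.5)); print(n,np.round(p*1000,1),round(e*1000,1))
# gauge / block / stand / knob crops
A=crop(a,270,155,50,50,8); B=crop(b,290,205,50,50,8)
cv2.imwrite("pics/g.png",np.hstack([A,B]))
A=crop(a,405,200,75,75,5.3); B=crop(b,170,300,75,75,5.3)
A2=crop(a,405,270,75,37,5.3); B2=crop(b,110,260,75,37,5.3)
cv2.imwrite("pics/s.png",np.hstack([A,B]))
```

```text
[0.43907338 0.29434371 0.17095474]
A [426.1 -68.6  41.3] 0.6
B [ 519.6 -154.6   41.2] 0.5
C [515.7 -65.1  41.5] 0.9
D [ 430.  -158.5   41.3] 0.9
```

View pics/g.png

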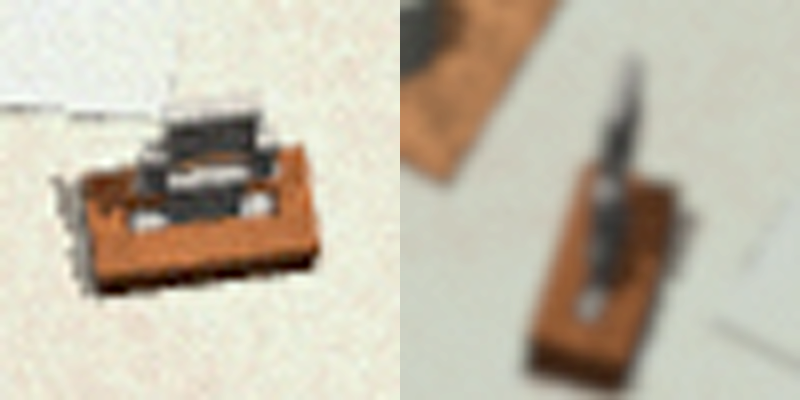

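View pics/s.png

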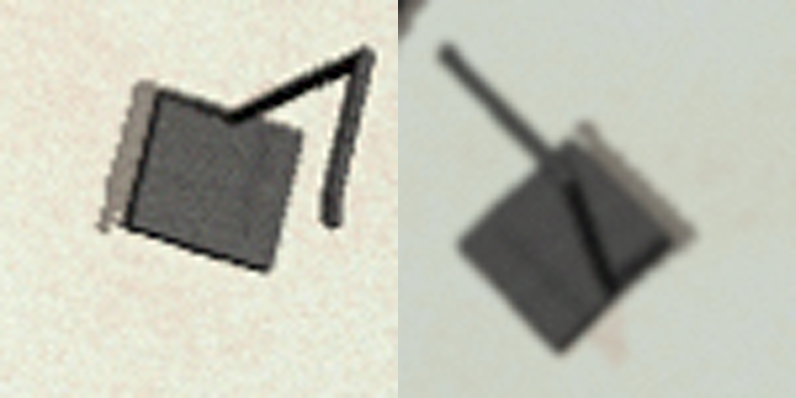

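A–D mids stand on the pads within 2 mm (x −0.6, y +1.9). In g.png the tab's top is at (212,104) top / (633,58) scene and the block beneath it; in s.png the peg tip is (333,222) top / (447,48) scene, its corner (366,52) / (565,165). Fit block, stand base and control faces by edges.

```bash
cat >> h.py <<'E'
from scipy.optimize import differential_evolution
def edgefit(ims,shapes,x0,dxy=12,da=12,cams=("top","scene")):
    """shapes: list of Nx3 local polylines (mm); fits x,y (mm), yaw (deg) by mean gradient"""
    G={n:np.hypot(*[cv2.Sobel(cv2.GaussianBlur(cv2.cvtColor(ims[n],cv2.COLOR_BGR2GRAY).astype(np.float32),(0,0),.8),cv2.CV_32F,*k) for k in((1,0),(0,1))]) for n in cams}
    pts=np.vstack([np.vstack([s[i]+(s[i+1]-s[i])*t for i in range(len(s)-1) for t in np.linspace(0,1,25)]) for s in map(np.asarray,shapes)]).astype(float)
    def cost(v):
        c,s=np.cos(np.radians(v[2])),np.sin(np.radians(v[2]))
        W=np.c_[v[0]+c*pts[:,0]-s*pts[:,1],v[1]+s*pts[:,0]+c*pts[:,1],pts[:,2]]/1000
        return -sum(np.minimum(cv2.remap(G[n],proj(n,W)[:,None,:].astype(np.float32),None,cv2.INTER_LINEAR),150).mean() for n in cams)
    r=differential_evolution(cost,[(x0[0]-dxy,x0[0]+dxy),(x0[1]-dxy,x0[1]+dxy),(x0[2]-da,x0[2]+da)],seed=1,tol=1e-4,popsize=12)
    return r.x.round(1),round(-r.fun,1)
def rect(a,b,z): a/=2;b/=2; return np.array([[a,b,z],[-a,b,z],[-a,-b,z],[a,-b,z],[a,b,z]])
E
python3 - <<'E'
from h import *
I={n:cv2.imread(f"pics/f_{n}.png") for n in("top","scene")}
c=lambda o,s,u:(np.array(u)+.5)/s-.5+np.array(o)
p,e=tri(c((290,205),8,(233,58)),c((270,155),8,(212,104))); print("tabtop",(p*1000).round(1),e)
p2=p*1000
for u in((163,108),(260,100)): print(" tab edge z132",(onz("top",c((270,155),8,u),.132)*1000).round(1))
for u in((95,270),(318,245),(305,147)): print(" block z28",(onz("top",c((270,155),8,u),.028)*1000).round(1))
b0=(onz("top",c((270,155),8,(202,210)),.028)*1000)
for cams in (("top","scene"),("top",),("scene",)): print("block",cams,edgefit(I,[rect(34,70,28)],(b0[0],b0[1],3),cams=cams))
for cams in (("top","scene"),("top",),("scene",)): print("base",cams,edgefit(I,[rect(70,70,12)],(588,-326,-13),cams=cams))
for cams in (("top","scene"),("top",),("scene",)): print("ctl",cams,edgefit(I,[rect(100,100,60)],(415,-293,0),dxy=18,cams=cams))
p,e=tri(c((170,300),5.3,(49.5,50)),c((405,200),5.3,(333,222))); print("tip",(p*1000).round(1),e)
p,e=tri(c((170,300),5.3,(168,166)),c((405,200),5.3,(366,52))); print("corner",(p*1000).round(1),e)
E
```

```text
tabtop [687.2  60.6 144.7] 0.004438717979037033
 tab edge z132 [687.1  72.6 132. ]
 tab edge z132 [692.1  45.6 132. ]
 block z28 [666.4  89.3  28. ]
 block z28 [681.   20.9  28. ]
 block z28 [712.4  27.5  28. ]
block ('top', 'scene') (array([689. ,  60.3,  13.8]), np.float64(245.6))
block ('top',) (array([688.3,  60.3,  12.9]), np.float64(131.6))
block ('scene',) (array([693.2,  49.3,  13.9]), np.float64(120.9))
base ('top', 'scene') (array([ 595.2, -325.2,  -13.3]), np.float64(261.7))
base ('top',) (array([ 594.1, -323.2,  -12.8]), np.float64(147.3))
base ('scene',) (array([ 595.5, -327.7,  -12. ]), np.float64(128.6))
ctl ('top', 'scene') (array([ 416. , -295.4,    3.8]), np.float64(244.2))
ctl ('top',) (array([ 416. , -294.9,    4. ]), np.float64(139.1))
ctl ('scene',) (array([ 415. , -296.6,    4.3]), np.float64(110.5))
tip [ 553.1 -317.   158. ] 0.0008917891661176596
corner [ 623.5 -331.2  158. ] 0.0013657335177863703
```

Request:
drive_tool --deltas "36 249.1 -234 0 0.218; 36 249.1 -234 0 0.218; 36 249.1 -234 0 0.218; 36 249.1 -234 0 0.218; 36 249.1 -234 0 0.218; 36 249.1 -234 0 0.218; 36 249.1 -234 0 0.218; 36 249.1 -234 0 0.218; 36 249.1 -234 0 0.218; 36 249.1 -234 0 0.218; 36 249.1 -234 0 0.218"

```text
time_s: 39.2
position: [0.6877, 0.0594, 0.1714]
tcp_rot: [[-0.216, 0.976, -0.002], [0.976, 0.216, 0.0], [0.001, -0.002, -1.0]]
force: [1.2, 0.0, 0.9]
opening: 0.414
grasp_force: 0.0
```

Request:
drive_tool --deltas "36 0 0 -40 0; 36 0 0 -60 0; 36 0 0 -70 0; 36 0 0 -80 0; 36 0 0 -90 0; 36 0 0 -96 0; 36 0 0 -96 0; 36 0 0 -96 0"

```text
time_s: 40.0
position: [0.6895, 0.059, 0.0761]
tcp_rot: [[-0.215, 0.977, 0.001], [0.977, 0.215, -0.0], [-0.0, 0.001, -1.0]]
force: [-0.3, 0.3, -0.1]
opening: 0.416
grasp_force: 0.0
```

Request:
drive_tool --deltas "0 0 0 0 0; 0 0 0 0 0; 0 0 0 0 0; 0 0 0 0 0; 0 0 0 0 0; 0 0 0 0 0; 0 0 0 0 0"

```text
time_s: 40.7
position: [0.6892, 0.059, 0.0758]
tcp_rot: [[-0.215, 0.977, 0.0], [0.977, 0.215, -0.0], [-0.0, 0.0, -1.0]]
force: [-0.6, 0.2, 0.2]
opening: 0.067
grasp_force: 30.0
```

Request:
drive_tool --deltas "0 0 0 8 0; 0 0 0 18 0; 0 0 0 28 0; 0 0 0 60 0; 0 0 0 100 0; 0 0 0 110 0; 0 0 0 110 0"

```text
time_s: 41.4
position: [0.6908, 0.059, 0.189]
tcp_rot: [[-0.215, 0.977, 0.006], [0.977, 0.215, -0.0], [-0.002, 0.006, -1.0]]
force: [0.5, -0.4, -1.5]
opening: 0.066
grasp_force: 30.0
```

Request:
drive_tool --deltas "0 -169 -368.7 0 -0.436; 0 -169 -368.7 0 -0.436; 0 -169 -368.7 0 -0.436; 0 -169 -368.7 0 -0.436; 0 -169 -368.7 0 -0.436; 0 -169 -368.7 0 -0.436; 0 -169 -368.7 0 -0.436; 0 -169 -368.7 0 -0.436; 0 -169 -368.7 0 -0.436; 0 -169 -368.7 0 -0.436; 0 -169 -368.7 0 -0.436; 0 -169 -368.7 0 -0.436"

```text
time_s: 42.6
position: [0.5204, -0.3076, 0.185]
tcp_rot: [[0.215, 0.977, -0.001], [0.977, -0.215, 0.002], [0.001, -0.001, -1.0]]
force: [-0.1, -0.1, -0.8]
opening: 0.067
grasp_force: 30.0
```

Run:
```python
from h import *
s=bot.read_state(); print((s["position"]*1000).round(1),s["opening"],s["grasp_force"],s["force"].round(1))
g=grab()
for n in g: cv2.imwrite(f"pics/h_{n}.png",g[n])
# plate visible in scene? fit its outline (thickness ignored): body, lintel, tab at z offset = lower edge ~116
P=s["position"]*1000
for z0 in (110,116,122):
    o=z0
    pl=[[0,22,o],[0,22,o+62]],[[0,-22,o],[0,-22,o+62]],[[0,-22,o],[0,22,o]],[[0,12,o+62],[0,12,o+86],[0,-12,o+86],[0,-12,o+62],[0,12,o+62]]
    print(z0,edgefit(g,pl,(P[0],P[1],-12.5),dxy=10,da=6,cams=("scene",)))
```

```text
[ 520.4 -307.6  185. ] 0.0665026087283567 29.999366300180554 [-0.1 -0.1 -0.8]
110 (array([ 521.4, -317.5,  -18.5]), np.float64(66.4))
116 (array([ 523.7, -317.6,  -18.5]), np.float64(65.3))
122 (array([ 511.9, -299.8,  -14.1]), np.float64(58.3))
```

Request:
drive_tool --deltas "0 0 0 -20 0; 0 0 0 -37 0; 0 0 0 -37 0; 0 0 0 -37 0"

```text
time_s: 43.1
position: [0.5205, -0.3089, 0.1487]
tcp_rot: [[0.216, 0.976, -0.0], [0.976, -0.216, 0.0], [0.0, -0.0, -1.0]]
force: [1.0, -0.3, 0.1]
opening: 0.067
grasp_force: 30.0
```

Request:
drive_tool --deltas "0 9.8 -2.2 0 0; 0 19.5 -4.3 0 0; 0 29.3 -6.5 0 0; 0 34.2 -7.6 0 0; 0 39 -8.6 0 0; 0 39 -8.6 0 0"

```text
time_s: 43.7
position: [0.5598, -0.3184, 0.1486]
tcp_rot: [[0.217, 0.976, 0.0], [0.976, -0.217, -0.0], [-0.0, 0.0, -1.0]]
force: [-0.5, 0.3, -0.7]
opening: 0.068
grasp_force: 30.0
```

Request:
drive_tool --deltas "0 7.8 -1.7 0 0; 0 14.6 -3.2 0 0; 0 22 -4.9 0 0; 0 29.3 -6.5 0 0; 0 29.3 -6.5 0 0"

```text
time_s: 44.2
position: [0.5897, -0.3252, 0.1487]
tcp_rot: [[0.217, 0.976, 0.001], [0.976, -0.217, -0.001], [-0.0, 0.001, -1.0]]
force: [-0.7, 0.2, -1.7]
opening: 0.067
grasp_force: 30.0
```

Request:
drive_tool --deltas "0 0 0 -4 0; 0 0 0 -8 0; 0 0 0 -9 0; 0 0 0 -9 0; 0 0 0 -9 0"

```text
time_s: 44.7
position: [0.5883, -0.3248, 0.1397]
tcp_rot: [[0.217, 0.976, -0.0], [0.976, -0.217, 0.0], [0.0, -0.0, -1.0]]
force: [-0.6, -0.1, -0.7]
opening: 0.068
grasp_force: 30.0
```

Request:
drive_tool --deltas "0 0 0 -0.7 0; 0 0 0 -1.5 0; 0 0 0 -1.5 0; 0 0 0 -1.5 0"

```text
time_s: 45.1
position: [0.5884, -0.3248, 0.1382]
tcp_rot: [[0.217, 0.976, 0.0], [0.976, -0.217, -0.0], [-0.0, 0.0, -1.0]]
force: [0.0, -0.3, -0.3]
opening: 0.068
grasp_force: 30.0
```

Request:
drive_tool --deltas "0 0 0 -0.7 0; 0 0 0 -1 0; 0 0 0 -1 0; 0 0 0 -1 0"

```text
time_s: 45.5
position: [0.5885, -0.3248, 0.1376]
tcp_rot: [[0.217, 0.976, 0.0], [0.976, -0.217, -0.0], [-0.0, 0.0, -1.0]]
force: [-1.0, 0.1, 2.5]
opening: 0.067
grasp_force: 30.0
```

Request:
drive_tool --deltas "14 0 0 0 0; 14 0 0 0 0; 14 0 0 0 0; 14 0 0 5 0; 14 0 0 15 0; 14 0 0 35 0; 14 0 0 70 0; 14 0 0 70 0; 30 0 0 70 0; 30 0 0 70 0"

```text
time_s: 46.5
position: [0.5878, -0.3243, 0.2067]
tcp_rot: [[0.217, 0.976, -0.001], [0.976, -0.217, 0.001], [0.001, -0.001, -1.0]]
force: [-0.1, -0.8, -0.5]
opening: 0.265
grasp_force: 0.0
```

Request:
drive_tool --deltas "30 -60 250 0 0; 30 -60 250 0 0; 30 -60 250 0 0; 30 -60 250 0 0; 30 -60 250 0 0; 30 -60 250 0 0; 30 -60 350 0 0; 30 -60 350 0 0; 30 -60 350 0 0"

```text
time_s: 47.4
position: [0.5268, 0.0303, 0.2062]
tcp_rot: [[0.211, 0.977, -0.003], [0.977, -0.211, 0.003], [0.002, -0.003, -1.0]]
force: [-0.4, -1.0, 0.8]
opening: 0.342
grasp_force: 0.0
```

Run:
```python
from h import *
s=bot.read_state(); print((s["position"]*1000).round(1),s["opening"],s["force"].round(1))
g=grab()
for n in g: cv2.imwrite(f"pics/i_{n}.png",g[n])
f={n:cv2.imread(f"pics/f_{n}.png") for n in g}
# change near the old block/tab and near the peg: what pixels changed, and does the plate outline fit
for z0 in (66,68,70):
    o=z0
    pl=[[0,22,o],[0,22,o+14]],[[0,-22,o],[0,-22,o+14]],[[0,-22,o],[0,22,o]],[[0,13,o+92],[0,13,o+126],[0,-13,o+126],[0,-13,o+92]]
    print(z0,[edgefit(g,pl,(588.5,-324.5,-12.5),dxy=9,da=12,cams=c) for c in (("scene",),("top",),("top","scene"))])
for n in g:
    q=proj(n,[.5885,-.3245,.130])[0]; x,y=q.astype(int); d=cv2.absdiff(g[n],f[n]).max(2)[y-32:y+32,x-32:x+32]
    yy,xx=np.nonzero(d>45); print(n,q.round(1),"changed",len(xx),"x",xx.min()+x-32,xx.max()+x-32,"y",yy.min()+y-32,yy.max()+y-32, "centroid",xx.mean()+x-32,yy.mean()+y-32)
    print(" tabtop/bottom proj",proj(n,[[.5885,-.3245,.194],[.5885,-.3245,.068]]).round(1).tolist())
# knob
print([edgefit(g,[rect(100,100,60)],(416,-295,4),dxy=6,da=5)])
c=np.array([416,-295.4]); t=np.linspace(0,2*np.pi,40)
print("ring",edgefit(g,[np.c_[30*np.cos(t),30*np.sin(t),0*t+75]],(416,-295,0),dxy=10))
for x0 in (30,60,90): print("bar",x0,edgefit(g,[rect(36,14,112)],(416,-295,x0),dxy=6,da=20))
```

```text
[526.8  30.3 206.2] 0.3423809983168569 [-0.4 -1.   0.8]
66 [(array([ 583.5, -323.6,  -15.4]), np.float64(119.1)), (array([ 587.1, -325.9,  -24.5]), np.float64(123.0)), (array([ 585.9, -323.9,  -22.2]), np.float64(236.7))]
68 [(array([ 584.2, -324.1,  -15.4]), np.float64(119.0)), (array([ 586.6, -324.9,  -24.5]), np.float64(122.8)), (array([ 586.6, -324.4,  -22.2]), np.float64(238.7))]
70 [(array([ 584.9, -324.5,  -15.4]), np.float64(118.9)), (array([ 586.1, -323.9,  -24.5]), np.float64(122.7)), (array([ 586.5, -324.3,  -21.3]), np.float64(238.9))]
scene [192.  324.8] changed 193 x 183 219 y 312 335 centroid 190.75647668393782 323.37823834196894
 tabtop/bottom proj [[187.3, 313.6], [196.0, 334.6]]
top [465.2 227.5] changed 152 x 460 483 y 222 236 centroid 469.35526315789474 227.9473684210526
 tabtop/bottom proj [[478.5, 222.2], [453.9, 232.1]]
[(array([ 415.9, -295.6,    4.2]), np.float64(256.2))]
ring (array([ 415.5, -292.1,    5.8]), np.float64(195.4))
bar 30 (array([ 411.3, -293.3,   50. ]), np.float64(214.8))
bar 60 (array([ 413.1, -294.2,   63.3]), np.float64(218.5))
bar 90 (array([ 414.1, -294.9,   70. ]), np.float64(217.5))
```

```bash
cat > k.py <<'E'
from h import *
import sys
def marks(g,ax):
    out={}
    for n in ("top","scene"):
        im=cv2.cvtColor(g[n],cv2.COLOR_BGR2GRAY).astype(np.float32)
        for name,z,rad,half in (("line",.112,0,12),("idx",.060,.040,9),("ring",.075,.027,0)):
            # polar resample on plane z about axis
            th=np.radians(np.arange(-180,180,1.)); rr=np.arange(5,17,1.)/1000 if name=="line" else (np.arange(36,45,1.)/1000 if name=="idx" else np.arange(23.5,29,1.)/1000)
            T,R=np.meshgrid(th,rr); W=np.c_[ax[0]+(R*np.cos(T)).ravel(),ax[1]+(R*np.sin(T)).ravel(),np.full(T.size,z)]
            v=cv2.remap(im,proj(n,W)[:,None,:].astype(np.float32),None,cv2.INTER_LINEAR).reshape(T.shape).mean(0)
            k=np.argsort(v)[::-1][:1]; i=k[0]; w=np.arange(i-8,i+9)%360; q=np.clip(v[w]-v[w].min()-.4*np.ptp(v[w]),0,None)
            out[n,name]=(round(float(i-180+(q*np.arange(-8,9)).sum()/q.sum()),1),round(float(v[i]),0),round(float(np.median(v)),0))
    return out
E
python3 - <<'E'
from k import *
g={n:cv2.imread(f"pics/i_{n}.png") for n in("top","scene")}
for ax in ((.4155,-.2935),(.4155,-.295),(.414,-.294),(.416,-.292)): print(ax,marks(g,ax))
t=np.linspace(0,2*np.pi,40)
for c in(("top",),("scene",)):
    print("ring",c,edgefit(g,[np.c_[30*np.cos(t),30*np.sin(t),0*t+75]],(415,-294,0),dxy=8,cams=c))
    print("bar",c,edgefit(g,[rect(34,14,112)],(415,-294,60),dxy=6,da=20,cams=c), "line",edgefit(g,[rect(18,3,112)],(415,-294,60),dxy=10,da=20,cams=c))
E
```

```text
(0.4155, -0.2935) {('top', 'line'): (50.5, 130.0, 38.0), ('top', 'idx'): (-1.8, 160.0, 115.0), ('top', 'ring'): (-54.1, 141.0, 63.0), ('scene', 'line'): (59.2, 77.0, 43.0), ('scene', 'idx'): (2.9, 114.0, 84.0), ('scene', 'ring'): (-57.2, 90.0, 46.0)}
(0.4155, -0.295) {('top', 'line'): (54.7, 135.0, 38.0), ('top', 'idx'): (0.3, 159.0, 115.0), ('top', 'ring'): (-52.2, 136.0, 66.0), ('scene', 'line'): (63.2, 77.0, 36.0), ('scene', 'idx'): (5.0, 114.0, 84.0), ('scene', 'ring'): (-55.0, 84.0, 44.0)}
(0.414, -0.294) {('top', 'line'): (45.3, 127.0, 38.0), ('top', 'idx'): (-1.2, 162.0, 115.0), ('top', 'ring'): (-50.7, 143.0, 62.0), ('scene', 'line'): (54.2, 77.0, 52.0), ('scene', 'idx'): (3.3, 115.0, 85.0), ('scene', 'ring'): (-53.8, 92.0, 48.0)}
(0.416, -0.292) {('top', 'line'): (48.8, 126.0, 39.0), ('top', 'idx'): (-3.9, 159.0, 115.0), ('top', 'ring'): (-57.0, 144.0, 58.0), ('scene', 'line'): (137.8, 76.0, 45.0), ('scene', 'idx'): (0.8, 113.0, 84.0), ('scene', 'ring'): (-60.3, 93.0, 47.0)}
ring ('top',) (array([ 415.5, -291.8,   -2.9]), np.float64(124.0))
bar ('top',) (array([ 410.7, -293.5,   71.7]), np.float64(132.1)) line (array([ 418.4, -284.1,   59. ]), np.float64(150.0))
ring ('scene',) (array([ 421.2, -299.1,  -11.7]), np.float64(105.1))
bar ('scene',) (array([ 413.7, -296.2,   61.1]), np.float64(97.8)) line (array([ 405.6, -302.9,   79.4]), np.float64(131.3))
```

Run:
```python
from k import *
g={n:cv2.imread(f"pics/i_{n}.png") for n in("top","scene")}
for n,x,y,z in (("A",426.1,-68.6,41),("B",519.6,-154.6,41),("C",515.7,-65.1,41),("D",430,-158.5,41),("low2",494,174,26),("high5",576,108,57),("highC",569.4,246.6,58),("lowD",566.7,314.2,26)):
    P=np.array([x,y,z])/1000
    p,e=tri(blob(g["scene"],proj("scene",P)[0],2.5),blob(g["top"],proj("top",P)[0],2.5)); print(n,np.round(p*1000,1),round(e*1000,1))
```

```text
A [421.9 -66.1  34. ] 1.4
B [ 519.6 -154.6   41.2] 0.6
C [515.7 -65.4  41.8] 0.6
D [ 430.  -158.4   41.3] 0.9
low2 [491.  172.2  36.9] 4.2
high5 [576.1 106.5  58.5] 2.1
highC [569.4 246.5  57.9] 0.0
lowD [566.7 314.1  25.8] 0.0
```

Request:
drive_tool --deltas "34 -113.3 -320.2 -30 -0.305; 34 -113.3 -320.2 -30 -0.305; 34 -113.3 -320.2 -30 -0.305; 34 -113.3 -320.2 -30 -0.305; 34 -113.3 -320.2 -30 -0.305; 34 -113.3 -320.2 -30 -0.305; 34 -113.3 -320.2 -30 -0.305; 34 -113.3 -320.2 -30 -0.305; 34 -113.3 -320.2 -30 -0.305; 34 -113.3 -320.2 -30 -0.305; 34 -113.3 -320.2 -30 -0.305"

```text
time_s: 48.6
position: [0.415, -0.2941, 0.1771]
tcp_rot: [[0.5, 0.866, -0.0], [0.866, -0.5, 0.001], [0.0, -0.001, -1.0]]
force: [0.8, 0.2, -0.1]
opening: 0.39
grasp_force: 0.0
```

Run:
```python
from k import *
g=grab()
for n,x,y,z in (("A",426.1,-68.6,41),("low2",494,174,26),("high5",576,108,57)):
    P=np.array([x,y,z])/1000
    p,e=tri(blob(g["scene"],proj("scene",P)[0],2.5),blob(g["top"],proj("top",P)[0],2.5)); print(n,np.round(p*1000,1),round(e*1000,1))
```

```text
A [426.2 -67.6  42.1] 0.1
low2 [493.9 174.4  26.2] 0.7
high5 [576.5 108.1  57.4] 0.4
```

Request:
drive_tool --deltas "34 0 0 -40 0; 34 0 0 -70 0; 34 0 0 -90 0; 34 0 0 -105 0; 34 0 0 -115 0; 34 0 0 -122 0; 34 0 0 -122 0; 34 0 0 -122 0"

```text
time_s: 49.5
position: [0.4155, -0.2951, 0.0556]
tcp_rot: [[0.5, 0.866, 0.001], [0.866, -0.5, -0.001], [-0.0, 0.001, -1.0]]
force: [-0.6, 0.1, 0.0]
opening: 0.393
grasp_force: 0.0
```

Request:
drive_tool --deltas "0 0 0 0 0; 0 0 0 0 0; 0 0 0 0 0; 0 0 0 0 0; 0 0 0 0 0"

```text
time_s: 50.0
position: [0.4164, -0.2959, 0.0557]
tcp_rot: [[0.501, 0.866, 0.003], [0.866, -0.501, -0.002], [-0.0, 0.003, -1.0]]
force: [3.8, -0.1, 1.6]
opening: 0.158
grasp_force: 30.0
```

Request:
drive_tool --deltas "0 0.4 -0.3 0 -0.15; 0 0.8 -0.5 0 -0.3; 0 0.8 -0.5 0 -0.44; 0 0.8 -0.5 0 -0.58; 0 0.8 -0.5 0 -0.72; 0 0.8 -0.5 0 -0.85; 0 0.8 -0.5 0 -0.94; 0 0.8 -0.5 0 -0.975; 0 0.8 -0.5 0 -0.975; 0 0.8 -0.5 0 -0.975"

```text
time_s: 51.0
position: [0.4168, -0.2965, 0.0556]
tcp_rot: [[0.997, 0.072, 0.002], [0.072, -0.997, -0.002], [0.002, 0.002, -1.0]]
force: [2.6, -0.7, 2.2]
opening: 0.159
grasp_force: 30.0
```

Request:
drive_tool --deltas "0 0 0 0 0; 30 0 0 0 0; 30 0 0 0 0; 30 0 0 0 0; 30 0 0 0 0; 30 0 0 30 0; 30 0 0 70 0; 30 0 0 110 0; 30 0 0 140 0; 30 0 0 140 0"

```text
time_s: 52.0
position: [0.4178, -0.2974, 0.1992]
tcp_rot: [[0.997, 0.072, 0.006], [0.072, -0.997, -0.007], [0.005, 0.007, -1.0]]
force: [0.3, -0.4, -1.0]
opening: 0.347
grasp_force: 0.0
```

Request:
drive_tool --deltas "30 -20 200 0 0; 30 -20 200 0 0; 30 -20 200 0 0; 30 -20 200 0 0; 30 -20 400 0 0; 30 -20 400 0 0; 30 -20 400 0 0; 30 -20 400 0 0; 30 40 530 0 0; 30 40 530 0 0; 30 40 530 0 0; 30 40 530 0 0"

```text
time_s: 53.2
position: [0.4576, 0.2388, 0.1941]
tcp_rot: [[0.997, 0.077, 0.001], [0.077, -0.997, 0.002], [0.002, -0.002, -1.0]]
force: [0.1, -0.2, -0.1]
opening: 0.346
grasp_force: 0.0
```

Run:
```python
from k import *
s=bot.read_state(); print((s["position"]*1000).round(1),s["time_s"])
g=grab()
for n in g: cv2.imwrite(f"pics/j_{n}.png",g[n])
for ax in ((.4162,-.2955),(.4155,-.2945)): print(marks(g,ax))
print("bar",edgefit(g,[rect(36,14,112)],(415,-294,4),dxy=6,da=15),"box",edgefit(g,[rect(100,100,60)],(416,-295,4),dxy=6,da=5))
for n,x,y,z in (("A",426.1,-68.6,41),("B",519.6,-154.6,41),("C",515.7,-65.1,41),("D",430,-158.5,41)):
    P=np.array([x,y,z])/1000
    p,e=tri(blob(g["scene"],proj("scene",P)[0],2.5),blob(g["top"],proj("top",P)[0],2.5)); print(n,np.round(p*1000,1),round(e*1000,1))
o=68;pl=[[0,22,o],[0,22,o+14]],[[0,-22,o],[0,-22,o+14]],[[0,-22,o],[0,22,o]],[[0,13,o+92],[0,13,o+126],[0,-13,o+126],[0,-13,o+92]]
print(edgefit(g,pl,(586,-324.5,-20),dxy=9,da=12))
```

```text
[457.6 238.8 194.1] 53.2
{('top', 'line'): (-0.9, 121.0, 35.0), ('top', 'idx'): (1.1, 146.0, 106.0), ('top', 'ring'): (-34.3, 90.0, 61.0), ('scene', 'line'): (2.5, 86.0, 40.0), ('scene', 'idx'): (5.9, 108.0, 80.0), ('scene', 'ring'): (-55.5, 74.0, 46.0)}
{('top', 'line'): (-6.5, 115.0, 34.0), ('top', 'idx'): (-0.4, 144.0, 105.0), ('top', 'ring'): (-35.9, 93.0, 57.0), ('scene', 'line'): (-2.6, 86.0, 42.0), ('scene', 'idx'): (4.3, 109.0, 81.0), ('scene', 'ring'): (-55.8, 82.0, 47.0)}
bar (array([ 413.6, -299. ,   -6.3]), np.float64(219.6)) box (array([ 415.9, -295.4,    3.8]), np.float64(248.6))
A [426.1 -68.6  41.3] 0.7
B [ 519.6 -154.5   41.2] 0.6
C [515.7 -65.1  41.5] 0.9
D [ 430.  -158.4   41.3] 0.9
(array([ 586.7, -324.4,  -22. ]), np.float64(235.7))
```

Run:
```python
from k import *
J={n:cv2.imread(f"pics/j_{n}.png") for n in("top","scene")}; I={n:cv2.imread(f"pics/i_{n}.png") for n in("top","scene")}
for ax in((.4165,-.296),(.417,-.297)): print(ax,marks(I,ax),marks(J,ax))
th=np.arange(-75,-20,5.)
for nm,g in(("before",I),("after",J)):
    im=cv2.cvtColor(g["top"],cv2.COLOR_BGR2GRAY).astype(np.float32)
    T,R=np.meshgrid(np.radians(th),np.arange(22,30,2)/1000.)
    W=np.c_[.4165+(R*np.cos(T)).ravel(),-.296+(R*np.sin(T)).ravel(),np.full(T.size,.075)]
    print(nm,cv2.remap(im,proj("top",W)[:,None,:].astype(np.float32),None,cv2.INTER_LINEAR).reshape(T.shape).mean(0).round(0))
# line direction, independent of the axis: bright ridge on the knob top
for n in J:
  for nm,g,a0 in(("before",I,60),("after",J,4)):
    im=cv2.cvtColor(g[n],cv2.COLOR_BGR2GRAY).astype(np.float32)
    X,Y=np.meshgrid(np.arange(-20,21,.5),np.arange(-20,21,.5)); a=np.radians(a0)
    L=X*np.cos(a)+Y*np.sin(a); D=-X*np.sin(a)+Y*np.cos(a); W=np.c_[416.5+X.ravel(),-296+Y.ravel(),np.full(X.size,112.)]/1000
    v=cv2.remap(im,proj(n,W)[:,None,:].astype(np.float32),None,cv2.INTER_LINEAR).reshape(X.shape)
    m=(abs(D)<6)&(L>-6)&(L<18); w=np.where(m,np.clip(v-.6*v[m].max(),0,None),0); mx,my=(w*X).sum()/w.sum(),(w*Y).sum()/w.sum()
    C=np.array([[(w*(X-mx)**2).sum(),(w*(X-mx)*(Y-my)).sum()],[0,(w*(Y-my)**2).sum()]]); C[1,0]=C[0,1]
    e=np.linalg.eigh(C)[1][:,1]; print(n,nm,"centroid",round(mx,1),round(my,1),"dir",round(np.degrees(np.arctan2(e[1],e[0]))%180,1))
```

```text
(0.4165, -0.296) {('top', 'line'): (61.8, 135.0, 47.0), ('top', 'idx'): (1.9, 160.0, 116.0), ('top', 'ring'): (-53.0, 128.0, 68.0), ('scene', 'line'): (70.9, 76.0, 25.0), ('scene', 'idx'): (6.8, 112.0, 84.0), ('scene', 'ring'): (-55.3, 74.0, 42.0)} {('top', 'line'): (2.1, 121.0, 36.0), ('top', 'idx'): (1.8, 144.0, 106.0), ('top', 'ring'): (-33.6, 87.0, 62.0), ('scene', 'line'): (5.0, 86.0, 35.0), ('scene', 'idx'): (6.8, 107.0, 80.0), ('scene', 'ring'): (-55.3, 70.0, 45.0)}
(0.417, -0.297) {('top', 'line'): (66.5, 132.0, 46.0), ('top', 'idx'): (3.4, 159.0, 116.0), ('top', 'ring'): (-52.8, 119.0, 69.0), ('scene', 'line'): (76.5, 74.0, 20.0), ('scene', 'idx'): (8.3, 111.0, 84.0), ('scene', 'ring'): (133.8, 74.0, 41.0)} {('top', 'line'): (8.1, 115.0, 43.0), ('top', 'idx'): (3.3, 144.0, 106.0), ('top', 'ring'): (-54.3, 96.0, 63.0), ('scene', 'line'): (10.3, 85.0, 26.0), ('scene', 'idx'): (8.4, 106.0, 80.0), ('scene', 'ring'): (-54.6, 62.0, 43.0)}
before [ 71.  69.  68.  82. 122. 119.  81.  70.  71.  67.  68.]
after [65. 60. 57. 56. 75. 69. 60. 75. 86. 78. 39.]
top before centroid 4.5 8.6 dir 57.5
top after centroid 7.6 0.3 dir 2.8
scene before centroid 3.2 10.1 dir 58.9
scene after centroid 9.2 1.0 dir 2.9
```

```bash
python3 -c "
from rig import bot
print(bot.hand_in())"
```

```text
the job is handed in; nothing more can be done
None
```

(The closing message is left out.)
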